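Slide the lamp carrier onto the photo stand's dovetail and clamp it

TASK

Set up the light for the product photo: slide the small lamp's carrier onto the dovetail rail of the photo stand from the rail's open end, gently and without forcing it, until it is fully home against the end stop. Then tighten the clamp knob on top of the carrier clockwise until the clamp grips the rail firmly, hand-tight and not overtightened, and let go. Leave the other things on the counter where they are.

Things in the scene. Friction and masses are not known exactly. Their poses are not given: they have to be found in the camera images.
- stand: fixed photo stand: dark base plate 170 x 220 x 12 mm (x -105 to +65), two posts, back bar and a 170 mm aluminium dovetail rail held level, axis 140 mm above the counter. Origin on the counter below the middle of the rail's front face; x = the way the rail faces, y = along the rail from its open end (-85 mm) to its end stop (+85 mm), z up. Nothing is higher than 164 mm
- carrier: loose lamp carrier, 0.3 to 0.4 kg, standing as it is to be mounted. Origin on its underside, mid length, at the plane of its groove that meets the rail's face; x = from the groove through the arm to the lamp, y = along the groove, z up; mounted, its axes are parallel to the stand's. Dark block 56 mm long (y), x -16 to 15, 73 mm high; lamp head 16 x 80 x 60 mm at x 62 to 78
- groove (a point): point on the carrier: centre of its groove (open to -x), mid length, 36 mm above the underside, at the plane of the groove's face. A fixed hook lies over the rail's top flank, a movable jaw under the lower one. It enters with about 0.6 mm to spare each way when 0.6 mm off the rail's face (+x) and 1.5 mm above home height; let go, it settles onto the rail
- end_stop: dark stop plate 30 x 6 x 48 mm screwed on the closed end of the rail; same origin and axes as the stand (the plate itself is at y = +85 to +91 mm, 140 mm up)
- rail_home (a point): point on the stand where groove lies when the carrier is fully home: front face of the rail, rail axis height (140 mm), 28 mm before the end stop; axes as the stand
- rail_mouth (a point): centre of the rail's section at its open end, on the front face, 140 mm up; axes as the stand. Section: front face 40 mm high, edge 4 mm thick, then 45 degree flanks narrowing to 24 mm at 12 mm behind the face. The first 6 mm taper by 2.5 mm as a lead-in. The carrier's block touches it end to end when groove is 28 mm outside (-y)
- grip_point (a point): point on the carrier's aluminium arm where it is held: 38 mm out (+x) from the groove plane, 60 mm above the underside, mid width. The arm is 14 mm wide (y), z 44 to 72 mm, x 15 to 62 mm between block and lamp head
- knob_top (a point): centre of the top of the round black clamp knob, axis vertical, 101 mm above the carrier's underside, 8 mm out; knob 32 mm in diameter, 20 mm high, 8 mm clear of the block; grip it 7 mm below its top. Clockwise from above closes the jaw and it stays as left. Free for 0.5 to 1.7 rad with 0.04 N m drag, then the torque climbs 1.2 N m per rad. Firm at 0.33 N m, overtightened above 0.5
- bun_box: bystander: open pulp take-away box with four buns, 130 x 150 mm, lid standing open to 160 mm; origin under its middle
- card: bystander: blank folded tent card, 110 mm wide, 57 mm high; origin under its middle
- soap: bystander: green soap bottle with white pump, 158 mm high; origin under its middle
- tub: bystander: clear round tub with white lid, 106 mm in diameter, 82 mm high; origin under its middle
There are look-alikes about, which are no part of the job. Leave any orange look-alike of the carrier alone.

How it is judged:
On the way, in this order (a step that is already met when the one before it is completed fails the run):
1. The carrier is on the rail and fully home against the end stop, the clamp still loose (distance between groove and rail_home below 0.004 m and y of groove in the frame of rail_home above -0.002 m and angle between the y axis of carrier and the y axis of stand, either way round below 0.06 rad and contact force between carrier and stand below 35 N), for 0.2 s.
2. The clamp knob is tightened so that the clamp grips the rail (distance between groove and rail_home below 0.004 m and y of groove in the frame of rail_home above -0.002 m and angle between the y axis of carrier and the y axis of stand, either way round below 0.06 rad and contact force between carrier and stand above 55 N), for 0.2 s.
At the end, for the whole second after the job is handed in: The carrier is on the dovetail, within 2 mm of the end stop and parallel to the rail, clamped so that its hooks and face press on the rail with more than 55 N in all, at rest and released (all of step 2 and linear speed of carrier below 0.01 m/s); the robot touches nothing.
It fails at once if The carrier was forced onto the rail or jammed on it: more than 30 N before it was home (not (distance between groove and rail_home below 0.004 m and y of groove in the frame of rail_home above -0.002 m and angle between the y axis of carrier and the y axis of stand, either way round below 0.06 rad) and contact force between carrier and stand above 30 N).
It fails at once if The end stop was struck or pressed with more than 35 N (contact force between carrier and end_stop above 35 N).
It fails at once if The clamp was overtightened: more than 200 N in all between carrier and rail (contact force between carrier and stand above 200 N).
It fails at once if A bystander was moved by more than 15 mm (distance of any of bun_box, card, soap, tub from where it was at the start of the episode above 0.015 m).
It also fails if it takes over 72 s, if anything falls off the work surface, if the arm or the gripper's body presses on something with over 40 N, if the wrist force passes 120 N, or if a joint passes its speed limit or range.

ROBOT

A 7-joint arm with a two-finger parallel gripper is mounted at the origin on the work surface. World frame = base frame: x ahead of the robot, y to its left, z up, the work surface at z = 0. Lengths are in m, angles in rad, forces in N, time in s.
With the tool pointing down it reaches from about 0.425 to 0.925 m from the base axis. Payload 6.8 kg.
Tool frame: the origin (TCP) lies at the centre of the arm's flange, where the gripper is bolted on; the fingertips stand 173 mm ahead of it and the grasp point (between the pads) lies 155 mm ahead of it (r.hold_point_z is the distance from the TCP to the grasp point, in m); z points along the fingers, x is the direction in which the jaws open and shut, and the axes are right-handed (so a half turn about z gives the same grasp; the last joint's range is limited). The gripper opens to 85 mm and grips with 20 to 120 N. Pads are 22 mm wide; open, the fingers measure 114 mm over their backs; the gripper's body (76 mm by 85 mm) begins 54 mm behind the grasp point. The pads swing forward as they close: fully open they stand 13 mm farther back than shut.
Start: joints at [-1.414, 0.477, 0.022, 1.555, -0.011, 1.109, -0.083], TCP at [0.177, 0.651, 0.405] pointing down, gripper open.
Joint ranges: [-2.96, 2.96], [-0.34, 2.1], [-1.41, 1.46], [0.24, 2.44], [-1.37, 4.51], [0.17, 1.92], [-2.96, 2.96]. Speed limits (rad/s): [2.39, 2.39, 3.14, 3.14, 3.14, 3.14, 3.14].

INTERFACE

Orientations are given as a rotation vector (axis times angle).
In Python, from bench import r gives the robot as it stands.
- The arm moves only by the tool apply_moves, never from a script. Its arguments are lists of equal length, an entry for each row: "dp": the shift along the tool's x, y, z scaled (see below), a list of three; "twist": the turn, a rotation vector about the tool's x, y, z scaled (see below), a list of three; "jaw": the closure in counts, from 0 (fully open) to 255 (shut). In form: {"dp": [[x, y, z], ...], "twist": [[rx, ry, rz], ...], "jaw": [jaw, ...]}. A call has 1 to 20 rows; each row shifts and turns the pose as measured when the row begins, along the tool's axes as they then stand; what a row does not reach is not made up. The controller multiplies each number of a shift by 12 cm and each number of a turn by 120 degrees. A row lasts 1/10 s, in which the tool goes at most 50 mm and 8.59 degrees, less where a joint would pass 70% of its speed; a pose out of reach is approached as far as the arm can. A call with a number of a shift or a turn outside -1 to 1 is refused whole. A call with a gripper value outside its range is refused whole. The fingers move at their own pace and stop on an object; "grip_force" is the grip in N (left out, the last holds). Time passes only in rows, so rows that do not move let the fingers close. It gives the time, the measured TCP pose, the force and the opening at its end, in the units of the state.
- r.get_obs(): the state, without advancing time (a new reading comes with each control period).
- r.grab_frame(name): name is "side" or "top" or "wrist"; returns a dict with "color" (384x512x3 uint8, red, green, blue), "z_map" (384x512 float32, m along the optical axis (not along the pixel's ray), 0 where there is no reading), "intrinsics" (3x3 intrinsics, pixels), "R" (3x3) and "t" (3): a world point X has camera coordinates R X + t; the wrist camera has in their place "hand_eye" (4x4, takes a point from camera to tool coordinates, whose origin is the TCP and whose axes are the tool frame's). Camera axes: x right, y down, z forward; pixel columns grow to the right and rows downward; lengths in m; the calibration is good to about 2 mm. A picture is of the moment at which its call begins: read the wrist's pose just before it.
- r.hand_in(): hands the job in, once; it reports no verdict.
The state is a dict: "clock": time; "joints": joint angles; "qvel": joint speeds; "tau": joint torques, N m; "tcp_pos": TCP position; "orientation": TCP orientation; "contact_force": force on the tool from outside, world axes, zero at the start; "moment": the same for the moment, N m; "grip_width": finger opening in m.
Only numpy, scipy, OpenCV 4.12 (cv2) and the standard library are available. Lean on these libraries where they do the work, as an engineer would, in place of code of your own. Each camera call takes 0.05 s, during which the arm holds its last target.

## Working session

There is one attempt and no reset: what is moved stays moved. The work goes in short steps, Python scripts to look and compute and a tool call to move; the robot and the scene stay as the last step left them, time stands still between calls to the robot, and variables do not carry over. Pictures are saved under pics/ and viewed, and the job is handed in when it is done.

Besides the shell and the picture viewer there is one more tool, called after "Call:" by a JSON object that holds its "op" and its "data". apply_moves: Moves the arm, as the interface text tells. Shifts and turns lie within -1 to 1; 1 stands for 12 cm of shift or 120 degrees of turn. Its arguments: {"type":"object","properties":{"dp":{"type":"array"},"twist":{"type":"array"},"jaw":{"type":"array"},"grip_force":{"type":"number"}},"required":["dp","twist","jaw"]}

```bash
ls; mkdir -p pics; python3 - <<'E'
from bench import r
import cv2,numpy as np
o=r.get_obs(); print(o)
for n in ["side","top","wrist"]:
    f=r.grab_frame(n); cv2.imwrite(f"pics/{n}0.png",cv2.cvtColor(f["color"],cv2.COLOR_RGB2BGR))
    np.savez(f"{n}0.npz",**f)
    print(n,{k:np.round(v,3).tolist() for k,v in f.items() if k not in("color","z_map")})
E
```

```text
pics
{'clock': 0.0, 'joints': array([-1.4141166 ,  0.47780555,  0.02237269,  1.55647237, -0.0115059 ,
        1.10929547, -0.08306032]), 'qvel': array([-9.04199100e-05, -1.41678531e-03,  3.70885137e-04,  3.14037715e-04,
       -6.07410270e-04,  6.00740625e-04, -4.91653168e-04]), 'tau': array([ 3.33486760e-04, -5.96466100e+01,  1.60843939e+00, -2.81184608e+01,
        1.24968082e-02,  9.78285796e-03, -5.21581626e-06]), 'tcp_pos': array([0.17658024, 0.65120179, 0.40371358]), 'orientation': array([ 2.49422745e+00,  1.90804718e+00, -2.16119466e-03]), 'contact_force': array([-2.38292742, -0.00450991, -0.17771708]), 'moment': array([-0.00474688,  0.00236047, -0.05578897]), 'grip_width': 0.08554048122562365}
side {'intrinsics': [[367.172, 0.0, 256.874], [0.0, 367.172, 188.754], [0.0, 0.0, 1.0]], 'R': [[0.797, -0.603, 0.014], [-0.408, -0.556, -0.724], [0.445, 0.572, -0.689]], 't': [-0.473, 0.286, 1.113]}
top {'intrinsics': [[421.539, 0.0, 256.564], [0.0, 421.539, 188.263], [0.0, 0.0, 1.0]], 'R': [[-0.023, -1.0, 0.007], [-0.997, 0.023, -0.075], [0.075, -0.008, -0.997]], 't': [-0.018, 0.545, 1.4]}
wrist {'intrinsics': [[332.746, 0.0, 254.627], [0.0, 332.746, 188.397], [0.0, 0.0, 1.0]], 'hand_eye': [[1.0, -0.001, -0.001, 0.0], [0.001, 0.963, 0.271, -0.069], [0.0, -0.271, 0.963, 0.031], [0.0, 0.0, 0.0, 1.0]]}
```

View pics/side0.png

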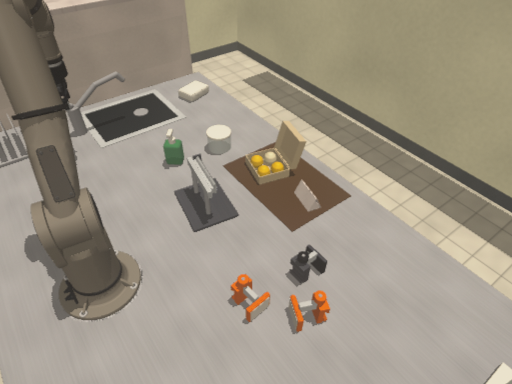

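View pics/top0.png

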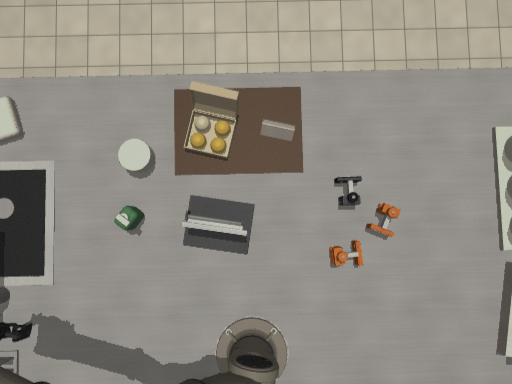

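View pics/wrist0.png

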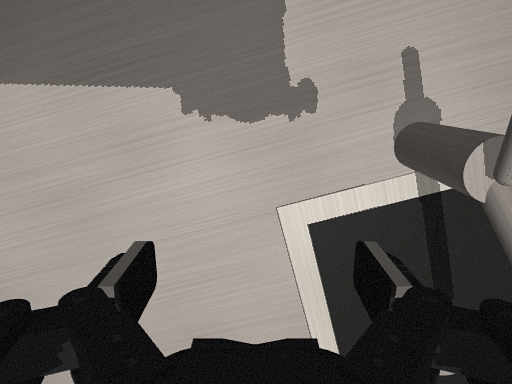

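```bash
python3 - <<'E'
import cv2
s=cv2.imread("pics/side0.png");t=cv2.imread("pics/top0.png")
a=cv2.resize(s[145:230,165:250],(400,400),interpolation=cv2.INTER_CUBIC)
b=cv2.resize(s[235:330,225:340][:, :],(480,400),interpolation=cv2.INTER_CUBIC)
c=cv2.resize(t[190:260,175:265],(514,400),interpolation=cv2.INTER_CUBIC)
d=cv2.resize(t[165:275,320:410],(328,400),interpolation=cv2.INTER_CUBIC)
import numpy as np
cv2.imwrite("pics/c1.png",cv2.resize(np.hstack([a,b]),None,fx=.9,fy=.9));cv2.imwrite("pics/c2.png",cv2.resize(np.hstack([c,d]),None,fx=.9,fy=.9))
E
```

```text
(no output)
```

View pics/c1.png

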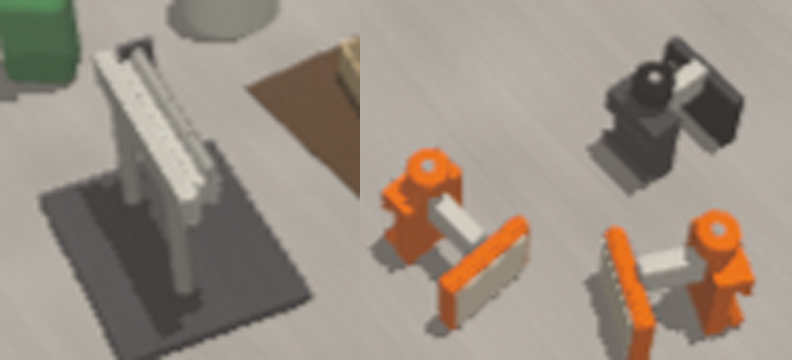

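View pics/c2.png

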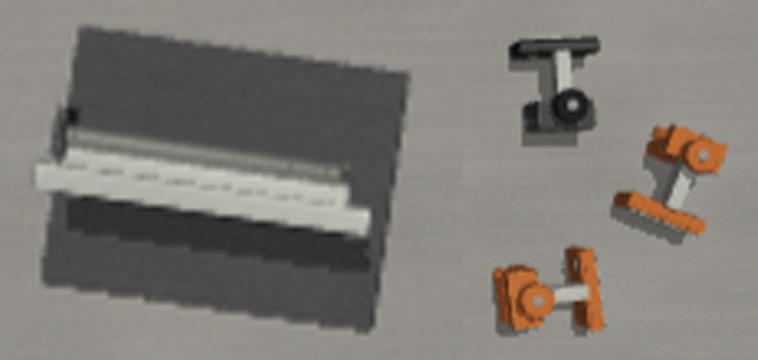

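```bash
cat > h.py <<'E'
import numpy as np,cv2
from scipy.spatial.transform import Rotation as Ro
def cloud(f,pose=None):
    """world points (H,W,3)"""
    K=f["intrinsics"];z=f["z_map"].astype(float);H,W=z.shape
    u,v=np.meshgrid(np.arange(W),np.arange(H))
    P=np.stack([(u-K[0,2])/K[0,0]*z,(v-K[1,2])/K[1,1]*z,z],-1)
    if "R" in f: X=(P-f["t"])@f["R"]
    else:
        T=f["hand_eye"];X=P@T[:3,:3].T+T[:3,3]
        if pose is not None:
            X=X@Ro.from_rotvec(pose[1]).as_matrix().T+pose[0]
    X[z==0]=np.nan
    return X
E
python3 - <<'E'
from h import *
for n in("top","side"):
    f=dict(np.load(n+"0.npz"));X=cloud(f)
    m=(X[...,2]>.005)&(X[...,0]>.2)&(X[...,0]<.7)&(X[...,1]>-.55)&(X[...,1]<.3)
    # carrier box
    c=m&(abs(X[...,0]-.55)<.1)&(abs(X[...,1]+.33)<.1)
    v=f["color"].max(-1)
    orange=(f["color"][...,0].astype(int)-f["color"][...,2]>60)
    c&=~orange
    P=X[c]; print(n,"carrier pts",len(P),P.min(0),P.max(0))
    k=P[P[:,2]>.093]; print("knob",len(k),k.mean(0),np.ptp(k,0))
    l=P[(P[:,2]>.07)&(P[:,2]<.093)&(P[:,0]>.55)]; print("lamp top",len(l),l.mean(0)); 
    if len(l)>5:
        w,V=np.linalg.eigh(np.cov(l[:,:2].T)); print(V[:,1])
    s=m&(abs(X[...,0]-.42)<.14)&(abs(X[...,1]-.11)<.14)
    for lo,hi in((.005,.03),(.10,.17)):
        p=X[s&(X[...,2]>lo)&(X[...,2]<hi)]; q=p[:,:2].astype(np.float32)
        print("stand",lo,len(p),np.median(p[:,2]),cv2.minAreaRect(q), cv2.boxPoints(cv2.minAreaRect(q)).round(3).tolist())
E
```

```text
top carrier pts 600 [ 0.45078268 -0.42951129  0.00500201] [ 0.64830933 -0.23158305  0.10919505]
knob 87 [ 0.50432393 -0.33536721  0.10061984] [0.03191599 0.03203306 0.01511214]
lamp top 11 [ 0.55316281 -0.33361469  0.0733185 ]
[0.16502757 0.98628895]
stand 0.005 2594 0.01140130401677072 ((0.419241726398468, 0.10920465737581253), (0.2767888605594635, 0.2780299186706543), 89.60130310058594) [[0.27900001406669617, -0.02800000086426735], [0.5569999814033508, -0.029999999329447746], [0.5590000152587891, 0.24699999392032623], [0.2809999883174896, 0.24899999797344208]]
stand 0.1 809 0.1538114374438821 ((0.43018049001693726, 0.10018406063318253), (0.19933320581912994, 0.04862840473651886), 79.0798568725586) [[0.3869999945163727, 0.007000000216066837], [0.4350000023841858, -0.0020000000949949026], [0.4729999899864197, 0.19300000369548798], [0.42500001192092896, 0.2029999941587448]]
side carrier pts 808 [ 0.4807927  -0.42164542  0.00502379] [ 0.6442645  -0.24903045  0.10445106]
knob 97 [ 0.50361495 -0.33760771  0.09991619] [0.03431469 0.03096843 0.01119869]
lamp top 11 [ 0.5555738  -0.33516717  0.07207041]
[0.00895031 0.99995995]
stand 0.005 1709 0.011694116434097342 ((0.4180506765842438, 0.09912604838609695), (0.24521036446094513, 0.27094826102256775), 89.71698760986328) [[0.28200000524520874, -0.023000000044703484], [0.5529999732971191, -0.024000000208616257], [0.5540000200271606, 0.22100000083446503], [0.28299999237060547, 0.22200000286102295]]
stand 0.1 623 0.15314473264192083 ((0.42999207973480225, 0.09808176010847092), (0.2025066763162613, 0.049047328531742096), 78.6597671508789) [[0.38600000739097595, 0.004000000189989805], [0.4339999854564667, -0.006000000052154064], [0.4740000069141388, 0.19300000369548798], [0.4259999990463257, 0.20200000703334808]]
```

```bash
cat >> h.py <<'E'
def plan(targets,o,jaw=0,vmax=.045,amax=8.,nmin=1):
    """targets: list of (pos,yaw_of_tool_x_deg or None). prints rows (dp,twist) units; tool-down. simulated exact tracking"""
    p=np.array(o["tcp_pos"]);R=Ro.from_rotvec(o["orientation"])
    dps=[];tws=[]
    for t in targets:
        pos=np.array(t[0]);
        if t[1] is None: Rt=R
        else:
            a=np.radians(t[1]);x=np.array([np.cos(a),np.sin(a),0]);z=np.array([0,0,-1.]);Rt=Ro.from_matrix(np.stack([x,np.cross(z,x),z],1))
        n=max(nmin,int(np.ceil(np.linalg.norm(pos-p)/vmax)),int(np.ceil(np.degrees((R.inv()*Rt).magnitude())/amax)))
        for i in range(n):
            d=(pos-p)/(n-i); rv=(R.inv()*Rt).as_rotvec()/(n-i)
            dps.append(np.round(R.inv().apply(d)/.12,3).tolist()); tws.append(np.round(rv/np.radians(120),3).tolist())
            p=p+R.apply(np.array(dps[-1])*.12);R=R*Ro.from_rotvec(np.array(tws[-1])*np.radians(120))
    print("dp",dps);print("tw",tws);print(len(dps),"rows jaw",[jaw]*len(dps))
E
python3 - <<'E'
from h import *;from bench import r
plan([((.42,.36,.40),80),((.46,.10,.40),80)],r.get_obs())
E
```

```text
dp [[-0.201, 0.288, 0.004], [-0.204, 0.286, 0.004], [-0.207, 0.284, 0.004], [-0.21, 0.282, 0.004], [-0.213, 0.279, 0.004], [-0.216, 0.277, 0.004], [-0.22, 0.275, 0.004], [-0.222, 0.273, 0.004], [-0.224, 0.271, 0.004], [-0.346, 0.117, -0.0], [-0.346, 0.118, -0.0], [-0.346, 0.117, -0.0], [-0.346, 0.118, -0.001], [-0.346, 0.117, -0.0], [-0.346, 0.118, -0.001]]
tw [[0.0, 0.0, -0.005], [0.0, 0.0, -0.005], [0.0, 0.0, -0.005], [-0.0, 0.0, -0.005], [-0.0, 0.0, -0.005], [-0.0, 0.0, -0.005], [-0.0, 0.0, -0.004], [-0.0, 0.0, -0.005], [-0.0, 0.001, -0.004], [-0.0, -0.0, -0.0], [-0.0, -0.0, -0.0], [-0.0, -0.0, -0.0], [-0.0, -0.0, -0.0], [-0.0, -0.0, -0.0], [-0.0, -0.0, -0.0]]
15 rows jaw [0, 0, 0, 0, 0, 0, 0, 0, 0, 0, 0, 0, 0, 0, 0]
```

Call:
{"op": "apply_moves", "data": {"dp": [[-0.2,0.29,0.004],[-0.2,0.29,0.004],[-0.21,0.28,0.004],[-0.21,0.28,0.004],[-0.21,0.28,0.004],[-0.22,0.28,0.004],[-0.22,0.27,0.004],[-0.22,0.27,0.004],[-0.22,0.27,0.004],[-0.35,0.12,0],[-0.35,0.12,0],[-0.35,0.12,0],[-0.35,0.12,0],[-0.35,0.12,0],[-0.35,0.12,0],[0,0,0]], "twist": [[0,0,-0.005],[0,0,-0.005],[0,0,-0.005],[0,0,-0.005],[0,0,-0.005],[0,0,-0.005],[0,0,-0.005],[0,0,-0.005],[0,0,-0.005],[0,0,0],[0,0,0],[0,0,0],[0,0,0],[0,0,0],[0,0,0],[0,0,0]], "jaw": [0,0,0,0,0,0,0,0,0,0,0,0,0,0,0,0]}}

```text
clock: 1.75
tcp_pos: [0.4729, 0.0774, 0.3957]
orientation: [2.395, 2.033, -0.008]
contact_force: [0.9, -0.6, -0.5]
grip_width: 0.0853
```

```bash
cat >> h.py <<'E'
def snap(r,n,tag):
    o=r.get_obs();f=r.grab_frame(n)
    cv2.imwrite(f"pics/{tag}.png",cv2.cvtColor(f["color"],cv2.COLOR_RGB2BGR))
    np.savez(tag+".npz",tcp_pos=o["tcp_pos"],orientation=o["orientation"],**f)
    return o,f
E
python3 - <<'E'
from h import *;from bench import r
o,f=snap(r,"wrist","w1");print(o["tcp_pos"],o["orientation"],np.abs(o["qvel"]).max(),o["contact_force"])
E
```

```text
[0.47289987 0.07739313 0.39567178] [ 2.39461144  2.03301622 -0.0080984 ] 0.07880249118799133 [ 0.91133855 -0.60461592 -0.52157553]
```

View pics/w1.png

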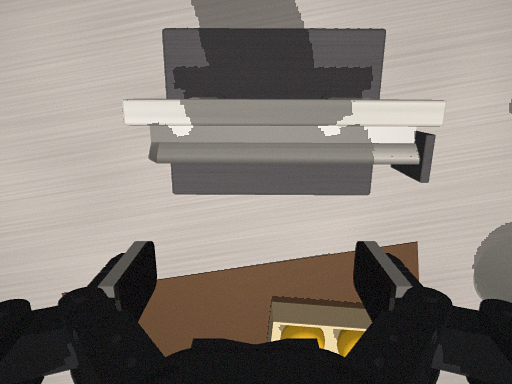

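```bash
python3 - <<'E'
from h import *
f=dict(np.load("w1.npz"));X=cloud(f,(f["tcp_pos"],f["orientation"]))
for u in (158,165,200,250,300,350,400,426):
    print(u,[(v,)+tuple((X[v,u]*1000).round(1)) for v in range(128,172,2)])
E
```

```text
158 [(128, np.float64(414.3), np.float64(23.3), np.float64(149.5)), (130, np.float64(415.6), np.float64(22.9), np.float64(149.1)), (132, np.float64(416.9), np.float64(22.4), np.float64(148.4)), (134, np.float64(418.1), np.float64(22.2), np.float64(148.7)), (136, np.float64(419.3), np.float64(22.0), np.float64(148.9)), (138, np.float64(420.5), np.float64(21.8), np.float64(149.4)), (140, np.float64(421.8), np.float64(21.5), np.float64(149.3)), (142, np.float64(423.1), np.float64(21.0), np.float64(148.9)), (144, np.float64(424.1), np.float64(21.6), np.float64(151.8)), (146, np.float64(425.3), np.float64(21.6), np.float64(152.6)), (148, np.float64(426.4), np.float64(21.6), np.float64(153.6)), (150, np.float64(427.4), np.float64(22.0), np.float64(156.1)), (152, np.float64(428.6), np.float64(21.9), np.float64(156.7)), (154, np.float64(429.6), np.float64(22.2), np.float64(158.5)), (156, np.float64(430.8), np.float64(22.0), np.float64(158.6)), (158, np.float64(431.9), np.float64(22.0), np.float64(159.6)), (160, np.float64(433.3), np.float64(21.3), np.float64(158.5)), (162, np.float64(434.3),
[... 9394 characters left out ...]
0, np.float64(453.1), np.float64(184.9), np.float64(163.4)), (152, np.float64(454.1), np.float64(184.4), np.float64(164.2)), (154, np.float64(455.6), np.float64(184.8), np.float64(163.4)), (156, np.float64(456.9), np.float64(185.0), np.float64(163.0)), (158, np.float64(458.2), np.float64(184.9), np.float64(162.9)), (160, np.float64(459.2), np.float64(184.5), np.float64(163.8)), (162, np.float64(460.6), np.float64(184.7), np.float64(163.2)), (164, np.float64(461.7), np.float64(184.4), np.float64(163.8)), (166, np.float64(463.2), np.float64(184.7), np.float64(163.0)), (168, np.float64(464.6), np.float64(185.0), np.float64(162.5)), (170, np.float64(465.8), np.float64(184.8), np.float64(162.8))]
```

```bash
cat >> h.py <<'E'
def fitline(P,n=5,th=.0015):
    P=P[np.isfinite(P).all(1)]
    for _ in range(n):
        c=np.median(P,0) if _==0 else P.mean(0);U,S,V=np.linalg.svd(P-c);d=V[0];e=np.linalg.norm((P-c)-np.outer((P-c)@d,d),axis=1);P=P[e<max(th,2*np.median(e))] if _<n-1 else P
    return c,d*np.sign(d[1]) ,e.std(),len(P)
E
python3 - <<'E'
from h import *
f=dict(np.load("w1.npz"));X=cloud(f,(f["tcp_pos"],f["orientation"]))
def frontedge(us,v0=150,v1=172):
    out=[]
    for u in us:
        z=X[v0:v1,u,2]; 
        i=np.where((z[:-1]>.15)&(z[1:]<.145))[0]
        if len(i): 
            v=v0+i[0]
            a,b=X[v,u],X[v-1,u]; p=a+(a-b)*.5; p[2]=X[v-3:v+1,u,2].mean(); 
            # reproject edge pixel v+.5 at z plane handled approx
            out.append(p)
    return np.array(out)
E=frontedge(range(165,405));c,d,s,n=fitline(E[:,:2]);print(c,d,np.degrees(np.arctan2(-d[0],d[1])),s,n,E[:,2].mean())
# top strip plane / flank z profile in rail coordinates
x=np.array([d[1],-d[0]])
Q=X.reshape(-1,3);Q=Q[np.isfinite(Q).all(1)]
q=(Q[:,:2]-c)@np.stack([x,d],1)
m=(Q[:,2]>.145)&(Q[:,2]<.165)&(abs(q[:,1])<.07)&(q[:,0]>-.03)&(q[:,0]<.003)
for lo in np.arange(-.02,.003,.001):
    k=m&(q[:,0]>lo)&(q[:,0]<=lo+.001); print(round(lo*1000,1),k.sum(),(Q[k,2].mean()*1000).round(2) if k.sum() else 0)
# along extents: flank
k=(Q[:,2]>.1535)&(Q[:,2]<.166)&(q[:,0]>-.007)&(q[:,0]<.002); print("y ext",np.sort(q[k,1])[[0,5,10]],np.sort(q[k,1])[-5:])
# stop near face
k=(Q[:,2]>.14)&(Q[:,2]<.1605)&(q[:,0]>.001)&(q[:,0]<.012)&(q[:,1]>.05)&(q[:,1]<.12); print("stop",k.sum(),np.percentile(q[k,1],[5,50,95]))
E
```

```text
[0.44824937 0.09919124] [0.16379646 0.98649416] -9.42732568163071 0.00016198240532543448 238 nan
-20.0 436 149.33
-19.0 256 149.48
-18.0 399 149.29
-17.0 337 149.54
-16.0 314 149.21
-15.0 394 149.43
-14.0 257 149.23
-13.0 423 149.44
-12.0 441 151.75
-11.0 412 152.94
-10.0 364 153.96
-9.0 373 154.72
-8.0 397 155.65
-7.0 440 156.75
-6.0 431 157.82
-5.0 424 158.91
-4.0 297 159.29
-3.0 403 159.26
-2.0 332 159.44
-1.0 343 159.2
0.0 7 158.69
1.0 0 0
2.0 0 0
y ext [-0.08609196 -0.0854109  -0.08513494] [0.08976384 0.08978605 0.09013739 0.09020375 0.09020776]
stop 189 [0.08336828 0.08388338 0.0844755 ]
```

```bash
python3 - <<'E'
from h import *;from bench import r
plan([((.535,-.336,.38),90)],r.get_obs())
E
```

```text
dp [[-0.334, 0.107, 0.014], [-0.336, 0.101, 0.014], [-0.337, 0.095, 0.014], [-0.339, 0.09, 0.013], [-0.34, 0.085, 0.014], [-0.342, 0.079, 0.013], [-0.343, 0.074, 0.014], [-0.344, 0.068, 0.013], [-0.345, 0.063, 0.014], [-0.346, 0.057, 0.013]]
tw [[-0.0, 0.0, -0.008], [-0.0, 0.0, -0.008], [-0.0, 0.0, -0.008], [-0.0, 0.0, -0.007], [-0.0, 0.0, -0.008], [-0.0, 0.0, -0.007], [-0.0, 0.0, -0.008], [-0.001, 0.0, -0.007], [-0.0, 0.001, -0.008], [-0.001, 0.0, -0.007]]
10 rows jaw [0, 0, 0, 0, 0, 0, 0, 0, 0, 0]
```

Call:
{"op": "apply_moves", "data": {"dp": [[-0.335,0.105,0.014],[-0.335,0.1,0.014],[-0.335,0.095,0.014],[-0.34,0.09,0.013],[-0.34,0.085,0.014],[-0.34,0.08,0.013],[-0.34,0.075,0.014],[-0.345,0.07,0.013],[-0.345,0.065,0.014],[-0.345,0.055,0.013],[0,0,0]], "twist": [[0,0,-0.008],[0,0,-0.008],[0,0,-0.008],[0,0,-0.007],[0,0,-0.008],[0,0,-0.007],[0,0,-0.008],[0,0,-0.007],[0,0,-0.008],[0,0,-0.007],[0,0,0]], "jaw": [0,0,0,0,0,0,0,0,0,0,0]}}

```text
clock: 2.9
tcp_pos: [0.5497, -0.3329, 0.3753]
orientation: [-2.179, -2.256, -0.001]
contact_force: [-0.4, 0.4, 0.2]
grip_width: 0.0856
```

```bash
python3 - <<'E'
from h import *;from bench import r
o,f=snap(r,"wrist","w2");print(o["tcp_pos"],o["orientation"],np.abs(o["qvel"]).max())
E
```

```text
[ 0.54968245 -0.33285805  0.37532114] [-2.17946111e+00 -2.25554257e+00 -6.67114133e-04] 0.06431579400850182
```

View pics/w2.png

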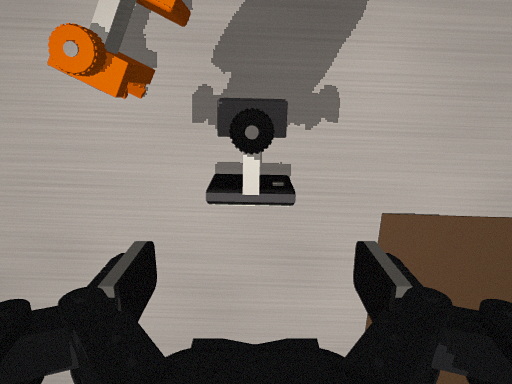

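```bash
python3 - <<'E'
from h import *
f=dict(np.load("w2.npz"));X=cloud(f,(f["tcp_pos"],f["orientation"]))
img=cv2.imread("pics/w2.png");cv2.imwrite("pics/w2c.png",cv2.resize(img[80:220,180:330],None,fx=4,fy=4,interpolation=cv2.INTER_NEAREST))
Q=X[70:230,150:340].reshape(-1,3)
def blk(lo,hi,x0,x1):
    m=(Q[:,2]>lo)&(Q[:,2]<hi)&(Q[:,0]>x0)&(Q[:,0]<x1); return Q[m]
k=blk(.095,.106,.47,.53);print("knob",k.mean(0),k.min(0),k.max(0))
a=blk(.064,.08,.528,.553);print("arm",len(a),a.mean(0),a.min(0),a.max(0))
b=blk(.064,.08,.46,.512);print("block",len(b),np.median(b[:,2]),cv2.minAreaRect(b[:,:2].astype(np.float32)))
l=blk(.04,.1,.555,.6);print("lamp",len(l),l.min(0),l.max(0))
for lo in np.arange(.02,.1,.005): print(round(lo,3),((l[:,2]>lo)&(l[:,2]<lo+.005)).sum(),end=";")
t=l[l[:,2]>.08]; print(len(t)); 
if len(t):print(cv2.minAreaRect(t[:,:2].astype(np.float32)),np.median(t[:,2]))
# arm side edges line fit
E=[];F=[]
V=X[70:230,150:340]
for row in V:
    m=(row[:,2]>.062)&(row[:,2]<.08)&(row[:,0]>.531)&(row[:,0]<.551)
    i=np.where(m)[0]
    if len(i)>5:E.append((row[i[0]]+row[i[-1]])[:2]/2);F.append(np.linalg.norm(row[i[0]]-row[i[-1]]))
E=np.array(E);p=np.polyfit(E[:,0],E[:,1],1);print("arm yaw",np.degrees(np.arctan(p[0])),len(E),np.mean(F),"y at .534",np.polyval(p,.534))
E
```

```text
knob [ 0.50573977 -0.33581379  0.10014281] [ 0.4899431  -0.35210917  0.09551981] [ 0.52280439 -0.31962514  0.10240581]
arm 489 [ 0.54014899 -0.33531804  0.07136372] [ 0.52801508 -0.34210238  0.06912477] [ 0.55298784 -0.3284106   0.07358552]
block 1477 0.07231885829728585 ((0.4980456233024597, -0.3358621299266815), (0.027771908789873123, 0.05598510429263115), 0.4032945930957794)
lamp 1899 [ 0.55508187 -0.37503769  0.04017892] [ 0.57765591 -0.29506044  0.07257453]
0.02 0;0.025 0;0.03 0;0.035 0;0.04 84;0.045 128;0.05 132;0.055 874;0.06 552;0.065 6;0.07 123;0.075 0;0.08 0;0.085 0;0.09 0;0.095 0;0
arm yaw -0.08487307064970913 23 0.0130689343381451 y at .534 -0.33530393126830343
```

View pics/w2c.png

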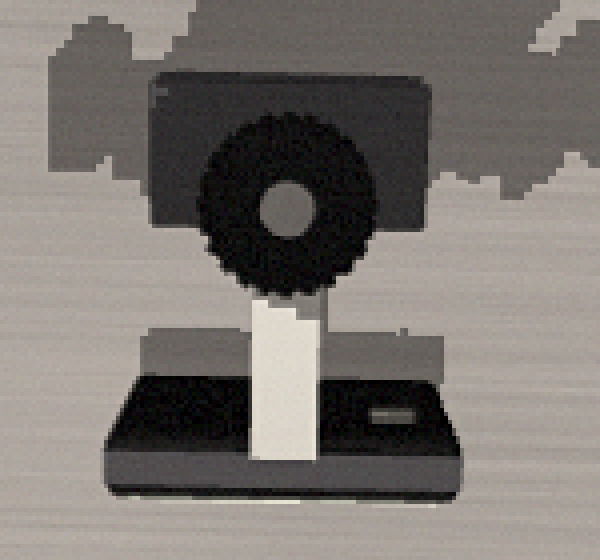

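```bash
python3 - <<'E'
from h import *
f=dict(np.load("w2.npz"));X=cloud(f,(f["tcp_pos"],f["orientation"]))
o=f["orientation"];print("toolx",Ro.from_rotvec(o).as_matrix()[:,0], Ro.from_rotvec(o).as_matrix()[:,2])
def edge(us,v0,v1,test,z0):
    out=[]
    K=f["intrinsics"];R=Ro.from_rotvec(o).as_matrix();T=f["hand_eye"]
    for u in us:
        m=test(X[v0:v1,u]);i=np.where(m)[0]
        if len(i)==0: continue
        for v,j in((v0+i[0]-.5,0),(v0+i[-1]+.5,1)):
            ray=R@(T[:3,:3]@np.array([(u-K[0,2])/K[0,0],(v-K[1,2])/K[1,1],1]));c=R@T[:3,3]+f["tcp_pos"]
            p=c+ray*(z0-c[2])/ray[2];out.append((j,*p[:2]))
    return np.array(out)
e=edge(range(222,284),85,150,lambda P:(P[:,2]>.067)&(P[:,2]<.115),.0725)
a=e[e[:,0]==0][:,1:];c,d,s,n=fitline(a);print("block back",c,np.degrees(np.arctan2(-d[0],d[1])),s,n)
for us in (range(212,240),range(264,290)):
    e=edge(us,160,230,lambda P:(P[:,2]>.05)&(P[:,2]<.09),.060)
    for j in(0,1):
        a=e[e[:,0]==j][:,1:];c,d,s,n=fitline(a);print("lamp",j,c,np.degrees(np.arctan2(-d[0],d[1])),s,n)
e=edge(list(range(212,240))+list(range(264,290)),160,230,lambda P:(P[:,2]>.05)&(P[:,2]<.09),.060)
a=e[e[:,0]==1][:,1:];c,d,s,n=fitline(a);print("lamp",c,np.degrees(np.arctan2(-d[0],d[1])),s,n)
E
```

```text
toolx [-0.03429274  0.99940394  0.00397033] [-0.00337915  0.0038567  -0.99998685]
block back [ 0.48409402 -0.33564217] 0.5603102113669793 0.00010588875839181956 62
lamp 0 [ 0.55787296 -0.3572259 ] 0.9500321163346304 0.0001957420552664526 28
lamp 1 [ 0.57559803 -0.35705399] 1.5491680948915314 0.00015717283431777282 28
lamp 0 [ 0.55719114 -0.31214433] 0.35435501214212234 0.00021487264271032844 26
lamp 1 [ 0.575115  -0.3112361] 1.8279603986422563 2.261396561415462e-17 26
lamp [ 0.57536546 -0.33499352] 0.6956315214750208 0.00011560206531049828 54
```

```bash
python3 - <<'E'
from h import *;from bench import r
plan([((.5355,-.3354,.29),90.6),((.5355,-.3354,.245),90.6)],r.get_obs(),vmax=.03)
E
```

```text
dp [[-0.016, -0.041, 0.236], [-0.015, -0.041, 0.236], [-0.015, -0.041, 0.236], [-0.0, 0.0, 0.187], [-0.0, 0.0, 0.188]]
tw [[-0.001, -0.001, 0.004], [-0.0, -0.001, 0.004], [-0.001, -0.001, 0.005], [0.0, -0.0, -0.0], [0.0, -0.0, -0.0]]
5 rows jaw [0, 0, 0, 0, 0]
```

Call:
{"op": "apply_moves", "data": {"dp": [[-0.016,-0.041,0.236],[-0.015,-0.041,0.236],[-0.015,-0.041,0.236],[0,0,0.187],[0,0,0.15],[0,0,0.03],[0,0,0]], "twist": [[-0.001,-0.001,0.004],[0,-0.001,0.004],[-0.001,-0.001,0.005],[0,0,0],[0,0,0],[0,0,0],[0,0,0]], "jaw": [0,0,0,0,0,0,0]}}

```text
clock: 3.65
tcp_pos: [0.5422, -0.3191, 0.2407]
orientation: [-2.189, -2.246, -0.015]
contact_force: [-0.8, -0.3, 1.2]
grip_width: 0.0853
```

```bash
python3 - <<'E'
from h import *;from bench import r
plan([((.5355,-.3354,.222),90.6),((.5355,-.3354,.2155),90.6)],r.get_obs(),vmax=.03)
print(r.get_obs()["tcp_pos"])
E
```

```text
dp [[-0.136, -0.06, 0.154], [-0.0, -0.0, 0.054]]
tw [[0.002, -0.005, 0.007], [-0.0, -0.0, 0.0]]
2 rows jaw [0, 0]
[ 0.54224528 -0.31907972  0.24070197]
```

Call:
{"op": "apply_moves", "data": {"dp": [[-0.06,-0.03,0],[-0.06,-0.02,0],[-0.02,-0.01,0],[0,0,0],[0,0,0]], "twist": [[0.001,-0.003,0.004],[0.001,-0.002,0.003],[0,0,0],[0,0,0],[0,0,0]], "jaw": [0,0,0,0,0]}}

```text
clock: 4.15
tcp_pos: [0.5365, -0.3371, 0.2446]
orientation: [2.206, 2.229, 0.001]
contact_force: [0.6, 0.4, 0.5]
grip_width: 0.0852
```

```bash
python3 - <<'E'
from h import *;from bench import r
plan([((.5355,-.3354,.222),90.6),((.5355,-.3354,.2155),90.6)],r.get_obs(),vmax=.03)
print(r.get_obs()["tcp_pos"],r.get_obs()["qvel"])
E
```

```text
dp [[0.015, -0.009, 0.189], [0.0, 0.0, 0.054]]
tw [[0.002, 0.001, -0.0], [0.0, 0.0, -0.0]]
2 rows jaw [0, 0]
[ 0.53648871 -0.33713093  0.24463661] [ 0.00498092 -0.00552176  0.00347678 -0.00490605  0.0019766   0.0015129
  0.00083455]
```

Call:
{"op": "apply_moves", "data": {"dp": [[0.008,-0.005,0.06],[0.007,-0.004,0.06],[0,0,0.06],[0,0,0.05],[0,0,0.015],[0,0,0],[0,0,0]], "twist": [[0.001,0.001,0],[0.001,0,0],[0,0,0],[0,0,0],[0,0,0],[0,0,0],[0,0,0]], "jaw": [0,0,0,0,0,0,0]}}

```text
clock: 4.85
tcp_pos: [0.5352, -0.3347, 0.2117]
orientation: [-2.208, -2.232, 0.001]
contact_force: [0.3, -0.3, 0.1]
grip_width: 0.0853
```

```bash
python3 - <<'E'
from h import *;from bench import r
o,f=snap(r,"wrist","w3")
plan([((.5355,-.3354,.2155),90.6)],o,vmax=.03)
print(o["tcp_pos"],Ro.from_rotvec(o["orientation"]).as_matrix().round(4).tolist(),r.hold_point_z)
E
```

```text
dp [[-0.006, 0.002, -0.032]]
tw [[-0.001, -0.0, 0.0]]
1 rows jaw [0]
[ 0.53523024 -0.33468574  0.21169287] [[-0.0108, 0.9999, -0.0016], [0.9999, 0.0108, 0.0004], [0.0004, -0.0016, -1.0]] 0.1547
```

View pics/w3.png

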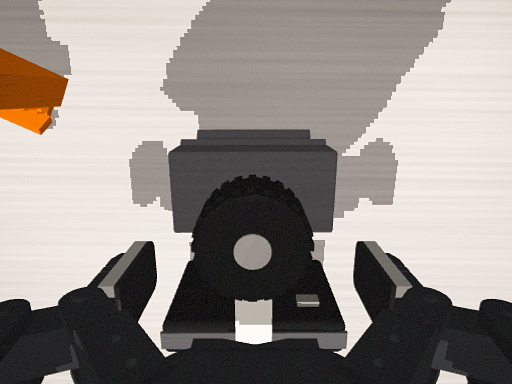

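Call:
{"op": "apply_moves", "data": {"dp": [[-0.006,0.002,-0.03],[0,0,0],[0,0,0],[0,0,0],[0,0,0],[0,0,0],[0,0,0],[0,0,0],[0,0,0],[0,0,0]], "twist": [[-0.001,0,0],[0,0,0],[0,0,0],[0,0,0],[0,0,0],[0,0,0],[0,0,0],[0,0,0],[0,0,0],[0,0,0]], "jaw": [0,100,255,255,255,255,255,255,255,255], "grip_force": 70}}

```text
clock: 5.9
tcp_pos: [0.5361, -0.3359, 0.2171]
orientation: [2.207, 2.231, 0.003]
contact_force: [-0.0, 0.1, 0.4]
grip_width: 0.0127
```

```bash
python3 - <<'E'
from h import *;from bench import r
o,f=snap(r,"wrist","w4")
print(o["tcp_pos"],Ro.from_rotvec(o["orientation"]).as_matrix().round(4).tolist(),o["contact_force"],o["grip_width"])
E
```

```text
[ 0.53609929 -0.33589178  0.21713532] [[-0.0108, 0.9999, 0.0033], [0.9999, 0.0108, -0.0008], [-0.0008, 0.0033, -1.0]] [-0.02728026  0.05287697  0.37331467] 0.012650123491809283
```

View pics/w4.png

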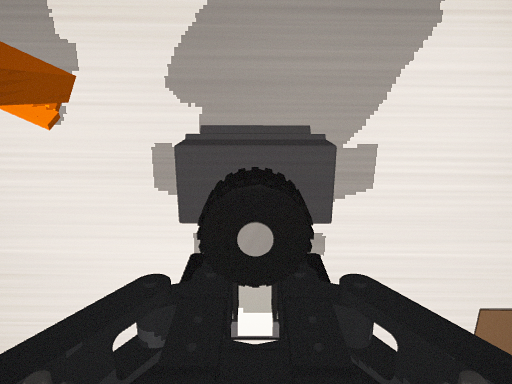

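```bash
cat >> h.py <<'E'
def load(tag):
    f=dict(np.load(tag+".npz"));return f,cloud(f),cloud(f,(f["tcp_pos"],f["orientation"]))
E
python3 - <<'E'
from h import *
f,T,X=load("w4")
for us in ((185,198),(205,230),(270,300)):
    print(us)
    for v in range(118,232,3):
        t=np.nanmedian(T[v,us[0]:us[1]],0);x=np.nanmedian(X[v,us[0]:us[1]],0);print(v,(t[1]*1000).round(1),(x*1000).round(1).tolist(),end="|")
    print()
E
```

```text
(185, 198)
118 -56.4 [480.8, -371.6, -0.7]|121 -54.8 [482.4, -371.8, -0.5]|124 -53.2 [484.0, -371.5, -0.5]|127 -51.5 [485.7, -372.0, -0.8]|130 -49.9 [487.3, -371.8, -0.7]|133 -48.2 [489.0, -372.0, -0.6]|136 -52.8 [484.1, -362.1, 52.0]|139 -52.3 [484.6, -361.0, 57.7]|142 -52.3 [484.5, -359.4, 66.2]|145 -52.1 [484.8, -358.3, 71.8]|148 -51.1 [485.7, -358.5, 72.5]|151 -50.0 [486.8, -358.2, 72.1]|154 -49.0 [487.8, -358.5, 72.0]|157 -48.1 [488.8, -358.4, 72.6]|160 -47.0 [489.9, -358.6, 72.4]|163 -46.0 [490.8, -358.5, 72.7]|166 -44.9 [491.9, -358.5, 72.6]|169 -43.8 [493.0, -358.6, 72.5]|172 -42.6 [494.2, -358.6, 72.0]|175 -41.7 [495.2, -358.6, 72.5]|178 -40.5 [496.3, -358.7, 72.2]|181 -39.5 [497.3, -358.9, 72.5]|184 -38.4 [498.4, -358.8, 72.6]|187 -37.2 [499.6, -359.2, 72.1]|190 -36.2 [500.6, -359.0, 72.4]|193 -35.0 [501.8, -358.9, 72.1]|196 -33.9 [502.9, -359.1, 72.1]|199 -32.9 [503.9, -359.1, 72.6]|202 -31.8 [505.1, -359.3, 72.5]|205 -30.6 [506.3, -359.1, 72.3]|208 -29.3 [507.5, -359.3, 72.0]|211 -28.2 [508.6, -359.4, 72.2]|214 -27.2 [509.7, -359.3, 72.4]|217 -26.1 [510.8, -359.3, 72.6]|2
[... 1898 characters left out ...]
6, -326.2, 72.4]|169 -43.7 [492.7, -326.1, 72.3]|172 -42.7 [493.8, -326.1, 72.3]|175 -41.8 [494.7, -326.0, 73.1]|178 -42.5 [493.9, -326.7, 80.4]|181 -44.2 [492.2, -327.8, 90.8]|184 -44.2 [492.2, -328.3, 94.3]|187 -44.2 [492.2, -328.3, 97.3]|190 -43.6 [492.8, -328.4, 98.5]|193 -43.0 [493.4, -328.5, 99.1]|196 -42.3 [494.1, -328.5, 99.8]|199 -41.6 [494.8, -328.4, 100.1]|202 -40.8 [495.6, -328.5, 100.2]|205 -39.9 [496.5, -328.5, 100.2]|208 -39.1 [497.3, -328.3, 100.3]|211 -38.2 [498.2, -328.3, 100.3]|214 -37.4 [499.0, -328.3, 100.5]|217 -36.5 [499.9, -328.2, 100.2]|220 -35.6 [500.8, -328.1, 100.3]|223 -34.8 [501.6, -328.1, 100.4]|226 -33.9 [502.5, -328.1, 100.4]|229 -33.1 [503.3, -328.1, 100.5]|
```

```bash
python3 - <<'E'
from h import *
for tag,box,zt in (("w2",(120,145,240,265),.101),("w4",(215,262,232,280),.101),("w3",(228,275,228,278),.101)):
    f,T,X=load(tag);r0,r1,c0,c1=box
    g=f["color"][r0:r1,c0:c1].mean(-1);m=(g>60).astype(np.uint8)
    n,l,s,cc=cv2.connectedComponentsWithStats(m);i=1+np.argmax(s[1:,4]);u,v=cc[i]+[c0,r0]
    K=f["intrinsics"];R=Ro.from_rotvec(f["orientation"]).as_matrix();Te=f["hand_eye"]
    c=R@Te[:3,3]+f["tcp_pos"]
    for z in (zt,zt-.0007):
        ray=R@(Te[:3,:3]@np.array([(u-K[0,2])/K[0,0],(v-K[1,2])/K[1,1],1]));p=c+ray*(z-c[2])/ray[2]
        print(tag,s[i],(u,v),p, "cam",c)
    print("depth",np.nanmedian(X[int(v)-3:int(v)+4,int(u)-3:int(u)+4].reshape(-1,3),0))
f,T,X=load("w4")
# arm/lamp profile in centre col
for v in range(284,345,4): print(v,(np.nanmedian(X[v,248:262],0)*1000).round(1))
f,T,X=load("w3")
print([ (v,(np.nanmedian(X[v,190:215],0)*1000).round(1).tolist()) for v in range(318,350,2)])
E
```

```text
w2 [  5   5  14  14 154] (np.float64(251.38311688311688), np.float64(131.7922077922078)) [ 0.50601478 -0.33569744  0.101     ] cam [ 0.48108095 -0.3350547   0.344059  ]
w2 [  5   5  14  14 154] (np.float64(251.38311688311688), np.float64(131.7922077922078)) [ 0.50608659 -0.33569929  0.1003    ] cam [ 0.48108095 -0.3350547   0.344059  ]
depth [ 0.50546137 -0.33598897  0.10082915]
w4 [   5    7   37   35 1007] (np.float64(254.9175769612711), np.float64(238.87785501489572)) [ 0.50614937 -0.33626763  0.101     ] cam [ 0.46766717 -0.33661712  0.18542474]
w4 [   5    7   37   35 1007] (np.float64(254.9175769612711), np.float64(238.87785501489572)) [ 0.50646844 -0.33626473  0.1003    ] cam [ 0.46766717 -0.33661712  0.18542474]
depth [ 0.50599092 -0.33652245  0.10081624]
w3 [   5    6   39   36 1107] (np.float64(252.14634146341464), np.float64(251.49864498644988)) [ 0.50591716 -0.33564414  0.101     ] cam [ 0.46664751 -0.33537997  0.18031581]
w3 [   5    6   39   36 1107] (np.float64(252.14634146341464), np.float64(251.49864498644988)) [ 0.50626373 -0.33564647  0.1003    ] cam [ 0.46664751 -
[... 297 characters left out ...]
336.    71. ]
320 [ 555.1 -336.    71.3]
324 [ 556.8 -335.9   71.5]
328 [ 558.9 -335.9   71.3]
332 [ 560.8 -335.9   71.3]
336 [ 571.9 -335.8   60.3]
340 [ 6.259e+02 -3.354e+02 -6.000e-01]
344 [ 526.4 -336.2  117.8]
[(318, [560.4, -357.4, 55.6]), (320, [560.5, -357.3, 56.8]), (322, [561.1, -357.2, 57.3]), (324, [561.5, -356.9, 58.3]), (326, [562.1, -357.0, 58.7]), (328, [562.9, -356.8, 59.0]), (330, [563.8, -357.1, 59.0]), (332, [564.5, -357.0, 59.6]), (334, [564.9, -356.9, 60.3]), (336, [566.0, -356.9, 60.1]), (338, [566.9, -356.8, 60.2]), (340, [525.2, -347.9, 110.8]), (342, [525.1, -347.6, 111.7]), (344, [525.3, -347.8, 112.2]), (346, [525.3, -347.8, 112.9]), (348, [525.0, -347.5, 113.8])]
```

Call:
{"op": "apply_moves", "data": {"dp": [[0,0,-0.03],[0,0,-0.1],[0,0,-0.2],[0,0,-0.25],[0,0,-0.25],[0,0,-0.2],[0,0,-0.1],[0,0,0],[0,0,0]], "twist": [[0,0,0],[0,0,0],[0,0,0],[0,0,0],[0,0,0],[0,0,0],[0,0,0],[0,0,0],[0,0,0]], "jaw": [255,255,255,255,255,255,255,255,255]}}

```text
clock: 6.85
tcp_pos: [0.5336, -0.3345, 0.3581]
orientation: [-2.207, -2.23, 0.0]
contact_force: [-0.1, 1.3, -3.9]
grip_width: 0.0128
```

```bash
cat >> h.py <<'E'
O=np.array([.4481,.0982]);YAW=-9.43
def st(x,y,z):
    a=np.radians(YAW);ex=np.array([np.cos(a),np.sin(a)]);ey=np.array([-np.sin(a),np.cos(a)])
    return np.array([*(O+ex*x+ey*y),z])
E
python3 - <<'E'
from h import *;from bench import r
o,f=snap(r,"wrist","w5")
print(o["tcp_pos"],Ro.from_rotvec(o["orientation"]).as_matrix().round(4).tolist(),o["contact_force"],o["moment"],o["grip_width"])
f,T,X=load("w5")
for v in (139,145,148,160,175): print(v,(np.nanmedian(T[v,205:230],0)*1000).round(1))
t=st(.0387,-.138,.34);print(t)
plan([(t,90+YAW)],o)
E
```

```text
[ 0.53361442 -0.33453928  0.35811463] [[-0.0101, 0.9999, -0.0031], [0.9999, 0.0101, 0.003], [0.0031, -0.0031, -1.0]] [-0.07765295  1.28810574 -3.85510163] [-0.03102212 -0.0739335  -0.03909357] 0.0127905177040461
139 [-14.5 -52.3 159.5]
145 [-13.  -52.  145.3]
148 [-12.9 -51.1 144.7]
160 [-13.  -46.9 144.9]
175 [-13.1 -41.6 144.7]
[ 0.46366676 -0.04427584  0.34      ]
dp [[0.346, -0.08, 0.023], [0.344, -0.088, 0.023], [0.342, -0.097, 0.023], [0.339, -0.106, 0.023], [0.337, -0.114, 0.023], [0.334, -0.122, 0.022], [0.33, -0.131, 0.022]]
tw [[-0.0, -0.0, 0.012], [-0.0, -0.0, 0.012], [-0.0, -0.0, 0.012], [-0.0, -0.0, 0.012], [-0.001, -0.0, 0.012], [-0.0, -0.001, 0.012], [-0.001, -0.0, 0.011]]
7 rows jaw [0, 0, 0, 0, 0, 0, 0]
```

Call:
{"op": "apply_moves", "data": {"dp": [[0.2,-0.05,0.023],[0.34,-0.09,0.023],[0.34,-0.1,0.023],[0.34,-0.11,0.023],[0.33,-0.115,0.023],[0.33,-0.12,0.022],[0.2,-0.07,0.022],[0.05,-0.02,0],[0,0,0],[0,0,0]], "twist": [[0,0,0.012],[0,0,0.012],[0,0,0.012],[0,0,0.012],[0,0,0.012],[0,0,0.012],[0,0,0.011],[0,0,0],[0,0,0],[0,0,0]], "jaw": [255,255,255,255,255,255,255,255,255,255]}}

```text
clock: 7.9
tcp_pos: [0.4639, -0.0653, 0.3272]
orientation: [-2.392, -2.012, 0.029]
contact_force: [0.5, -0.6, -4.0]
grip_width: 0.0131
```

```bash
python3 - <<'E'
from h import *;from bench import r
o,f=snap(r,"wrist","w6")
print(o["tcp_pos"],Ro.from_rotvec(o["orientation"]).as_matrix().round(4).tolist(),o["contact_force"],o["qvel"].round(3))
t=st(.0387,-.138,.3226);print(t)
plan([(t,90+YAW)],o)
E
```

```text
[ 0.46388273 -0.0652602   0.3272138 ] [[0.1713, 0.9849, -0.0239], [0.9852, -0.1713, -0.0001], [-0.0042, -0.0236, -0.9997]] [ 0.45748717 -0.5884814  -4.00147062] [ 0.005  0.008  0.001  0.003  0.003 -0.003  0.004]
[ 0.46366676 -0.04427584  0.3226    ]
dp [[0.172, -0.031, 0.038]]
tw [[-0.011, 0.002, -0.004]]
1 rows jaw [0]
```

View pics/w6.png

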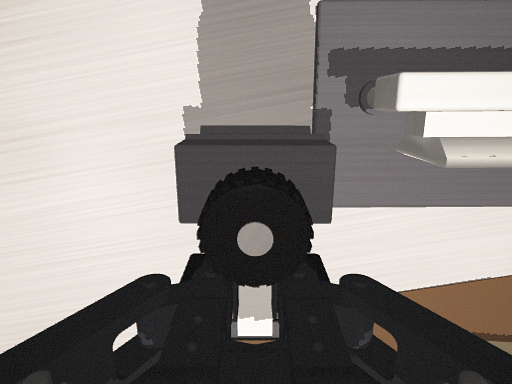

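Call:
{"op": "apply_moves", "data": {"dp": [[0,0,0.02],[0,0,0.018],[0,0,0],[0,0,0]], "twist": [[-0.006,0.001,-0.002],[-0.005,0.001,-0.002],[0,0,0],[0,0,0]], "jaw": [255,255,255,255]}}

```text
clock: 8.35
tcp_pos: [0.4643, -0.0695, 0.3223]
orientation: [2.4, 2.023, 0.001]
contact_force: [0.1, 0.1, -3.2]
grip_width: 0.0131
```

```bash
cat > rail.py <<'E'
from h import *
def rail(tag):
    """rail measured in the tool frame (tool-leveled): front edge line, heights, mouth"""
    f,T,X=load(tag)
    R=Ro.from_rotvec(f["orientation"]).as_matrix();K=f["intrinsics"];Te=f["hand_eye"]
    c=R@Te[:3,3]+f["tcp_pos"]
    pts=[]
    for u in range(450,510):
        z=X[120:215,u,2];i=np.where((z[:-1]>.15)&(z[1:]<.14))[0]
        i=i[i>10]
        if len(i)==0: continue
        v=120+i[-1]+.5
        ray=R@(Te[:3,:3]@np.array([(u-K[0,2])/K[0,0],(v-K[1,2])/K[1,1],1]));pts.append(c+ray*(.1595-c[2])/ray[2])
    E=np.array(pts);cc,d,s,n=fitline(E[:,:2])
    yaw=np.degrees(np.arctan2(-d[0],d[1]));ty=np.degrees(np.arctan2(R[1,0],R[0,0]))-90
    print("rail edge yaw",yaw,"tool yaw",ty,s,n)
    # express groove relative to rail: stand axes from YAW prior
    a=np.radians(YAW);ex=np.array([np.cos(a),np.sin(a)]);ey=np.array([-np.sin(a),np.cos(a)])
    print("front face along ex:",(E[:,:2]@ex).mean(),"prior",O@ex,"fit-quality",(E[:,:2]@ex).std(), "at ey",(E[:,:2]@ey).mean()-O@ey)
    g=f["tcp_pos"][:2]-.0381*R[:2,1]
    print("groove wrt rail now: x",(g@ex-(E[:,:2]@ex).mean())*1000,"prior x",((g-O)@ex)*1000,"y",((g-O)@ey)*1000)
    Q=X.reshape(-1,3);Q=Q[np.isfinite(Q).all(1)];q=np.c_[Q[:,:2]@ex-(E[:,:2]@ex).mean(),(Q[:,:2]-O)@ey]
    m=(q[:,0]>-.0035)&(q[:,0]<-.0008)&(abs(Q[:,2]-.16)<.01)&(q[:,1]>-.09)
    mm=m&(q[:,1]>-.076); print("strip z",np.median(Q[mm,2]),mm.sum(),"min y",np.percentile(q[m,1],[0,1,2])*1000)
    m=(q[:,0]<-.013)&(q[:,0]>-.018)&(q[:,1]>-.08)&(Q[:,2]>.14)&(Q[:,2]<.155);print("behind z",np.median(Q[m,2]))
    # z of block top, back face in tool frame
    B=T[150:175,195:230].reshape(-1,3);print("block top tool z",np.nanmedian(B[:,2]),"back face tool y",np.nanmedian(T[141:144,200:300,1]))
E
python3 - <<'E'
from h import *;from bench import r
o,f=snap(r,"wrist","w7")
print(o["tcp_pos"],Ro.from_rotvec(o["orientation"]).as_matrix().round(4).tolist(),o["contact_force"])
from rail import *
rail("w7")
t=st(.0387,-.138,.3226);plan([(t,90+YAW)],o)
E
```

```text
[ 0.4643041  -0.06950791  0.32229186] [[0.1694, 0.9855, 0.0024], [0.9855, -0.1694, -0.0016], [-0.0012, 0.0026, -1.0]] [ 0.13287244  0.10397886 -3.23179885]
rail edge yaw -12.333618636434464 tool yaw -9.75456371530808 0.00020232154135501414 60
front face along ex: 0.4257339409846312 prior 0.42595527046114073 fit-quality 0.00048237642569135604 at ey -0.07314347263077059
groove wrt rail now: x 5.584882598687946 prior x 5.363553122178377 y -162.57095929624944
strip z 0.15937995122600127 261 min y [-85.65921437 -85.3133031  -85.08102367]
behind z 0.14928367309526877
block top tool z 0.14472629866285142 back face tool y -0.0522268839129213
dp [[0.206, -0.041, -0.003]]
tw [[0.001, 0.001, -0.003]]
1 rows jaw [0]
```

View pics/w7.png

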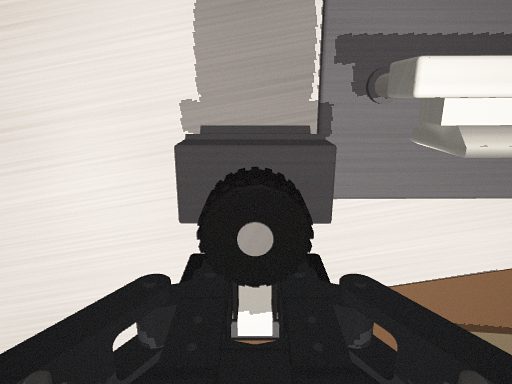

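Call:
{"op": "apply_moves", "data": {"dp": [[0.05,-0.02,0],[0.1,-0.02,-0.002],[0.08,0,0],[0.03,0,0],[0,0,0],[0,0,0]], "twist": [[0.001,0.001,-0.002],[0,0,-0.001],[0,0,0],[0,0,0],[0,0,0],[0,0,0]], "jaw": [255,255,255,255,255,255]}}

```text
clock: 9.0
tcp_pos: [0.465, -0.0338, 0.3228]
orientation: [-2.392, -2.035, -0.003]
contact_force: [-0.8, 0.3, -3.0]
grip_width: 0.0129
```

```bash
cat > q.py <<'E'
from rail import *
from bench import r
def q(tx=.6,ty=None,tz=.3226):
    o=r.get_obs();R=Ro.from_rotvec(o["orientation"]).as_matrix()
    a=np.radians(YAW);ex=np.array([np.cos(a),np.sin(a)]);ey=np.array([-np.sin(a),np.cos(a)])
    g=o["tcp_pos"][:2]-.0381*R[:2,1]-O
    print("t",o["clock"],"groove x %.2f y %.2f mm, z err %.2f mm"%(g@ex*1e3,g@ey*1e3,(o["tcp_pos"][2]-tz)*1e3),"yaw err deg %.2f"%(np.degrees(np.arctan2(R[1,0],R[0,0]))-90-YAW),"tilt toolz in stand: %.4f %.4f"%(R[:2,2]@ex,R[:2,2]@ey))
    F=o["contact_force"];print("F stand x %.1f y %.1f z %.1f"%(F[:2]@ex,F[:2]@ey,F[2]),"M",o["moment"].round(3),"gw",o["grip_width"],"qv",abs(o["qvel"]).max().round(3))
    a=np.radians(90+YAW);x=np.array([np.cos(a),np.sin(a),0]);z=np.array([0,0,-1.]);Rt=np.stack([x,np.cross(z,x),z],1)
    rv=Ro.from_matrix(R.T@Rt).as_rotvec()/np.radians(120)
    print("needed dp: y %.4f z %.4f (0.001=.12mm); x to %s: %s"%((tx-g@ex*1e3)/120,-(tz-o["tcp_pos"][2])/.12,ty,None if ty is None else round((ty-g@ey*1e3)/120,4)),"twist",rv.round(4))
    return o
E
python3 - <<'E'
from q import *
q(ty=-125)
snap(r,"wrist","w8");rail("w8")
E
```

```text
t 9.0 groove x 0.16 y -127.57 mm, z err 0.24 mm yaw err deg 0.21 tilt toolz in stand: 0.0007 0.0018
F stand x -0.8 y 0.2 z -3.0 M [-0.034 -0.096  0.007] gw 0.012945969520763044 qv 0.007
needed dp: y 0.0037 z 0.0020 (0.001=.12mm); x to -125: 0.0214 twist [ 0.0003 -0.0008  0.0017]
rail edge yaw -9.310959886935544 tool yaw -9.22451833068719 1.6497791728255028e-17 60
front face along ex: 0.4259265326210332 prior 0.42595527046114073 fit-quality 1.4638466591389668e-05 at ey -0.035928523930925965
groove wrt rail now: x 0.18627835203394172 prior x 0.1575405119263919 y -127.5654038957349
strip z 0.15924278352866966 863 min y [-85.06663104 -84.87123421 -83.89973493]
behind z 0.149337406747808
block top tool z 0.1446630170811171 back face tool y -0.052229096005263896
```

View pics/w8.png

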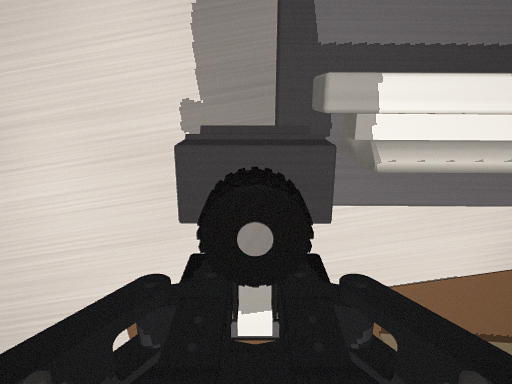

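```bash
python3 - <<'E'
from h import *
for t in ("w2","w4","w1"):
    f,T,X=load(t);Q=X[:230].reshape(-1,3);Q=Q[np.isfinite(Q).all(1)];Q=Q[abs(Q[:,2])<.004]
    A=np.c_[Q[:,:2],np.ones(len(Q))];s=np.linalg.lstsq(A,Q[:,2],rcond=None)[0];print(t,len(Q),np.degrees(s[:2]),Ro.from_rotvec(f["orientation"]).as_matrix()[:,2])
E
```

```text
w2 104201 [ 0.0250951  -0.01024676] [-0.00337915  0.0038567  -0.99998685]
w4 97640 [-0.00663315 -0.02808454] [ 3.30260463e-03 -7.82592725e-04 -9.99994240e-01]
w1 76081 [-0.00622312 -0.01814897] [-0.00370195 -0.00360644 -0.99998664]
```

Call:
{"op": "apply_moves", "data": {"dp": [[0.02,0.005,0.001],[0.03,0.003,0.001],[0.03,0,0],[0.01,0,0],[0,0,0],[0,0,0]], "twist": [[0,-0.001,0.002],[0,0,0],[0,0,0],[0,0,0],[0,0,0],[0,0,0]], "jaw": [255,255,255,255,255,255]}}

```text
clock: 9.65
tcp_pos: [0.4679, -0.0232, 0.3225]
orientation: [2.399, 2.027, -0.0]
contact_force: [-0.9, 1.0, -2.7]
grip_width: 0.0127
```

```bash
sed -i 's/\.0381/.0386/' q.py rail.py; python3 - <<'E'
from q import *
q(ty=-110)
snap(r,"wrist","w9");rail("w9")
E
```

```text
t 9.65 groove x 0.86 y -116.43 mm, z err -0.08 mm yaw err deg -0.16 tilt toolz in stand: 0.0006 -0.0009
F stand x -1.0 y 0.8 z -2.7 M [-0.029 -0.07  -0.02 ] gw 0.01271272622441299 qv 0.004
needed dp: y -0.0021 z -0.0007 (0.001=.12mm); x to -110: 0.0535 twist [ 0.0003  0.0004 -0.0013]
rail edge yaw -9.641323779203374 tool yaw -9.588542263102639 1.684164474479044e-17 59
front face along ex: 0.4259096222045164 prior 0.42595527046114073 fit-quality 2.5865556235264328e-05 at ey -0.02597169998840554
groove wrt rail now: x 0.9011633295639698 prior x 0.8555150729395747 y -116.42544241630898
strip z 0.15930133734028 1014 min y [-83.83728835 -82.88299697 -81.95292401]
behind z 0.14927367473803402
block top tool z 0.14468120878281776 back face tool y -0.05223299022705545
```

Call:
{"op": "apply_moves", "data": {"dp": [[0.015,-0.002,-0.001],[0.015,0,0],[0.015,0,0],[0.015,0,0],[0,0,0]], "twist": [[0,0,-0.001],[0,0,0],[0,0,0],[0,0,0],[0,0,0]], "jaw": [255,255,255,255,255]}}

```text
clock: 10.2
tcp_pos: [0.4689, -0.0157, 0.3227]
orientation: [2.397, 2.029, -0.0]
contact_force: [-0.1, -0.4, -3.1]
grip_width: 0.0129
```

```bash
python3 - <<'E'
from q import *
q(ty=-105)
E
```

```text
t 10.2 groove x 0.59 y -108.90 mm, z err 0.09 mm yaw err deg -0.06 tilt toolz in stand: 0.0007 -0.0008
F stand x -0.0 y -0.4 z -3.1 M [-0.024 -0.095  0.022] gw 0.012922622226733512 qv 0.002
needed dp: y 0.0001 z 0.0007 (0.001=.12mm); x to -105: 0.0325 twist [ 0.0003  0.0004 -0.0005]
```

4 mm in with no contact force. Continuing slowly.

Call:
{"op": "apply_moves", "data": {"dp": [[0.012,0,0],[0.015,0,0],[0.015,0,0],[0.015,0,0],[0,0,0]], "twist": [[0,0,0],[0,0,0],[0,0,0],[0,0,0],[0,0,0]], "jaw": [255,255,255,255,255]}}

```text
clock: 10.7
tcp_pos: [0.4701, -0.0083, 0.3226]
orientation: [2.397, 2.03, -0.0]
contact_force: [0.3, -0.3, -3.6]
grip_width: 0.0126
```

```bash
python3 - <<'E'
from q import *
q(ty=-95)
snap(r,"wrist","w10")
E
```

```text
t 10.7 groove x 0.56 y -101.41 mm, z err 0.05 mm yaw err deg -0.05 tilt toolz in stand: 0.0006 -0.0008
F stand x 0.3 y -0.2 z -3.6 M [-0.024 -0.12  -0.014] gw 0.012563386531768602 qv 0.003
needed dp: y 0.0003 z 0.0004 (0.001=.12mm); x to -95: 0.0534 twist [ 0.0003  0.0004 -0.0005]
```

View pics/w10.png

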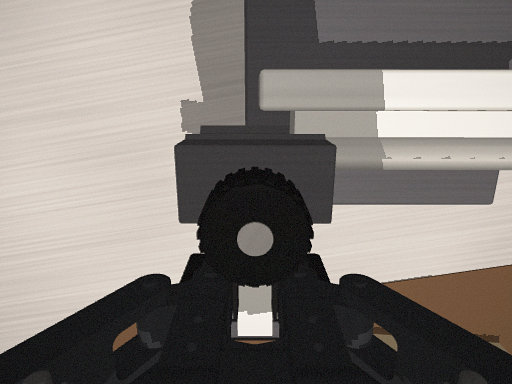

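Call:
{"op": "apply_moves", "data": {"dp": [[0.015,0,0],[0.02,0,0],[0.02,0,0],[0.02,0,0],[0.02,0,0],[0.02,0,0],[0.02,0,0],[0.01,0,0],[0,0,0]], "twist": [[0,0,0],[0,0,0],[0,0,0],[0,0,0],[0,0,0],[0,0,0],[0,0,0],[0,0,0],[0,0,0]], "jaw": [255,255,255,255,255,255,255,255,255]}}

```text
clock: 11.65
tcp_pos: [0.4732, 0.0104, 0.3226]
orientation: [2.397, 2.03, -0.0]
contact_force: [0.7, -0.8, -3.0]
grip_width: 0.0126
```

```bash
python3 - <<'E'
from q import *
q(ty=-75)
E
```

```text
t 11.65 groove x 0.57 y -82.44 mm, z err 0.02 mm yaw err deg -0.04 tilt toolz in stand: 0.0006 -0.0009
F stand x 0.8 y -0.6 z -3.0 M [-0.034 -0.047  0.028] gw 0.012598145002169416 qv 0.001
needed dp: y 0.0002 z 0.0002 (0.001=.12mm); x to -75: 0.062 twist [ 0.0003  0.0004 -0.0004]
```

Call:
{"op": "apply_moves", "data": {"dp": [[0.02,0,0],[0.03,0,0],[0.03,0,0],[0.03,0,0],[0.03,0,0],[0.03,0,0],[0.03,0,0],[0.03,0,0],[0.03,0,0],[0.03,0,0],[0.03,0,0],[0.03,0,0],[0.03,0,0],[0.015,0,0],[0,0,0]], "twist": [[0,0,0],[0,0,0],[0,0,0],[0,0,0],[0,0,0],[0,0,0],[0,0,0],[0,0,0],[0,0,0],[0,0,0],[0,0,0],[0,0,0],[0,0,0],[0,0,0],[0,0,0]], "jaw": [255,255,255,255,255,255,255,255,255,255,255,255,255,255,255]}}

```text
clock: 13.15
tcp_pos: [0.4818, 0.0617, 0.3225]
orientation: [2.396, 2.03, -0.0]
contact_force: [-0.5, -1.0, -3.2]
grip_width: 0.0125
```

```bash
python3 - <<'E'
from q import *
q(ty=50)
E
```

```text
t 13.15 groove x 0.61 y -30.46 mm, z err -0.07 mm yaw err deg -0.02 tilt toolz in stand: 0.0006 -0.0008
F stand x -0.4 y -1.1 z -3.2 M [-0.006 -0.093 -0.028] gw 0.012545659024778034 qv 0.004
needed dp: y -0.0001 z -0.0006 (0.001=.12mm); x to 50: 0.6705 twist [ 0.0003  0.0004 -0.0002]
```

Call:
{"op": "apply_moves", "data": {"dp": [[0.02,0,-0.001],[0.03,0,0],[0.03,0,0],[0.03,0,0],[0.03,0,0],[0.03,0,0],[0.03,0,0],[0.03,0,0],[0.03,0,0],[0.03,0,0],[0.03,0,0],[0.03,0,0],[0.03,0,0],[0.03,0,0],[0.03,0,0],[0.03,0,0],[0.015,0,0],[0,0,0]], "twist": [[0,0,0],[0,0,0],[0,0,0],[0,0,0],[0,0,0],[0,0,0],[0,0,0],[0,0,0],[0,0,0],[0,0,0],[0,0,0],[0,0,0],[0,0,0],[0,0,0],[0,0,0],[0,0,0],[0,0,0],[0,0,0]], "jaw": [255,255,255,255,255,255,255,255,255,255,255,255,255,255,255,255,255,255]}}

```text
clock: 14.95
tcp_pos: [0.4922, 0.1243, 0.3225]
orientation: [2.396, 2.03, -0.001]
contact_force: [0.0, -0.0, -2.9]
grip_width: 0.0128
```

```bash
python3 - <<'E'
from q import *
q(ty=57)
snap(r,"wrist","w11")
f,T,X=load("w11")
# stop near face & block right face in tool x
for v in (125,140,150,160,170,185): print(v,[(u,(T[v,u]*1000).round(1).tolist()) for u in range(322,384,6)])
E
```

```text
t 14.95 groove x 0.59 y 33.03 mm, z err -0.14 mm yaw err deg -0.02 tilt toolz in stand: 0.0004 -0.0010
F stand x 0.0 y -0.0 z -2.9 M [-0.02  -0.055  0.01 ] gw 0.01278380442596275 qv 0.004
needed dp: y 0.0001 z -0.0011 (0.001=.12mm); x to 57: 0.1997 twist [ 0.0002  0.0005 -0.0002]
125 [(322, [28.2, -56.4, 173.1]), (328, [30.7, -56.4, 172.9]), (334, [33.4, -56.3, 173.7]), (340, [35.7, -56.4, 172.8]), (346, [38.2, -56.4, 172.8]), (352, [40.8, -56.3, 173.1]), (358, [43.2, -56.4, 172.5]), (364, [45.7, -56.4, 172.7]), (370, [48.6, -56.3, 173.9]), (376, [50.5, -56.4, 172.1]), (382, [52.1, -56.6, 169.6])]
140 [(322, [25.3, -52.2, 156.7]), (328, [30.7, -50.3, 171.0]), (334, [33.0, -50.5, 170.1]), (340, [35.4, -50.5, 169.8]), (346, [38.1, -50.4, 170.6]), (352, [40.4, -50.5, 169.8]), (358, [43.1, -50.4, 170.7]), (364, [45.4, -50.5, 169.9]), (370, [47.9, -50.4, 170.1]), (376, [50.4, -50.4, 170.0]), (382, [52.2, -50.7, 168.3])]
150 [(322, [22.8, -50.6, 143.5]), (328, [25.1, -50.4, 144.7]), (334, [27.3, -50.2, 145.5]), (340, [34.9, -46.8, 166.8]), (346, [37.3, -46.8, 166.8]), (352, [39.6, -46.9, 1
[... 416 characters left out ...]
), (376, [49.1, -43.1, 164.3]), (382, [51.2, -43.3, 163.4])]
170 [(322, [23.5, -43.2, 145.2]), (328, [25.6, -43.3, 145.2]), (334, [27.7, -43.3, 145.2]), (340, [34.7, -39.1, 163.7]), (346, [37.0, -39.2, 163.4]), (352, [39.3, -39.3, 162.9]), (358, [41.6, -39.4, 162.5]), (364, [44.4, -39.1, 163.6]), (370, [46.8, -39.1, 163.6]), (376, [49.0, -39.3, 163.0]), (382, [51.6, -39.1, 163.5])]
185 [(322, [23.7, -37.9, 144.7]), (328, [25.9, -37.8, 145.2]), (334, [68.9, 6.9, 310.8]), (340, [74.3, 7.2, 311.7]), (346, [82.8, 10.3, 323.2]), (352, [88.3, 10.3, 323.2]), (358, [93.3, 10.0, 321.9]), (364, [99.3, 10.4, 323.6]), (370, [52.0, -29.3, 176.5]), (376, [52.2, -31.1, 169.8]), (382, [52.2, -32.9, 163.3])]
```

View pics/w11.png

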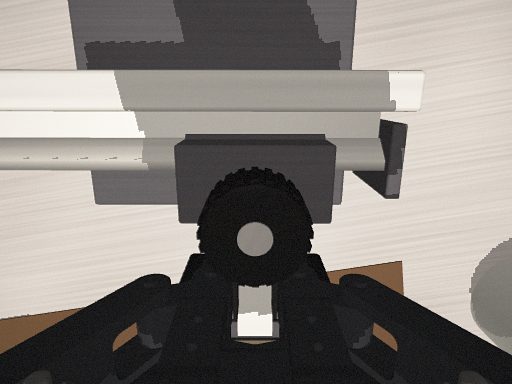

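Call:
{"op": "apply_moves", "data": {"dp": [[0.02,0,-0.001],[0.03,0,0],[0.03,0,0],[0.03,0,0],[0.03,0,0],[0.015,0,0],[0.01,0,0],[0,0,0],[0,0,0]], "twist": [[0,0,0],[0,0,0],[0,0,0],[0,0,0],[0,0,0],[0,0,0],[0,0,0],[0,0,0],[0,0,0]], "jaw": [255,255,255,255,255,255,255,255,255]}}

```text
clock: 15.9
tcp_pos: [0.4957, 0.1453, 0.3225]
orientation: [2.397, 2.03, -0.001]
contact_force: [0.3, 0.7, -3.1]
grip_width: 0.0132
```

```bash
python3 - <<'E'
from q import *
q(ty=57)
snap(r,"wrist","w12")
f,T,X=load("w12")
for v in (140,150,160,185): print(v,[(u,(T[v,u]*1000).round(1).tolist()) for u in range(326,350,3)])
E
```

```text
t 15.9 groove x 0.62 y 54.27 mm, z err -0.11 mm yaw err deg -0.05 tilt toolz in stand: 0.0002 -0.0013
F stand x 0.2 y 0.7 z -3.1 M [ 0.02  -0.072  0.007] gw 0.013193179603023991 qv 0.002
needed dp: y -0.0002 z -0.0010 (0.001=.12mm); x to 57: 0.0227 twist [ 0.0001  0.0006 -0.0004]
140 [(326, [26.6, -52.3, 156.0]), (329, [30.7, -50.5, 169.5]), (332, [30.8, -51.2, 164.3]), (335, [30.8, -51.9, 159.2]), (338, [31.9, -51.9, 159.2]), (341, [32.9, -51.9, 158.7]), (344, [34.2, -51.9, 159.2]), (347, [35.5, -51.8, 159.6])]
150 [(326, [24.2, -50.5, 143.8]), (329, [25.6, -50.2, 145.4]), (332, [26.4, -50.4, 144.3]), (335, [27.8, -50.1, 146.0]), (338, [32.4, -47.9, 160.1]), (341, [33.4, -47.9, 159.7]), (344, [34.6, -48.0, 159.6]), (347, [35.6, -48.0, 159.2])]
160 [(326, [24.4, -47.0, 143.9]), (329, [25.7, -46.9, 144.9]), (332, [26.8, -46.8, 145.0]), (335, [27.7, -46.9, 144.6]), (338, [32.5, -44.0, 159.6]), (341, [33.6, -44.1, 159.3]), (344, [34.9, -44.0, 159.6]), (347, [35.8, -44.2, 158.7])]
185 [(326, [25.0, -38.1, 144.2]), (329, [25.9, -38.2, 143.6]), (332, [27.4, -37.7, 145.5]), (335, [32.0, -33.9, 159.5]), (338, [32.9, -34.2, 158.5]), (341, [34.3, -34.0, 159.3]), (344, [35.4, -34.1, 159.1]), (347, [83.7, 10.3, 323.2])]
```

Call:
{"op": "apply_moves", "data": {"dp": [[0.005,0,-0.001],[0.005,0,0],[0.005,0,0],[0.004,0,0],[0,0,0]], "twist": [[0,0,0],[0,0,0],[0,0,0],[0,0,0],[0,0,0]], "jaw": [255,255,255,255,255]}}

```text
clock: 16.45
tcp_pos: [0.4961, 0.1473, 0.3227]
orientation: [2.397, 2.029, -0.001]
contact_force: [0.2, -0.9, -2.4]
grip_width: 0.0133
```

```bash
python3 - <<'E'
from q import *
q(ty=57)
E
```

```text
t 16.45 groove x 0.67 y 56.36 mm, z err 0.07 mm yaw err deg -0.09 tilt toolz in stand: 0.0003 -0.0013
F stand x 0.4 y -0.9 z -2.4 M [ 0.024 -0.084 -0.009] gw 0.013275197450584222 qv 0.003
needed dp: y -0.0006 z 0.0006 (0.001=.12mm); x to 57: 0.0053 twist [ 0.0001  0.0006 -0.0007]
```

Call:
{"op": "apply_moves", "data": {"dp": [[0.004,0,0],[0.004,0,0],[0,0,0]], "twist": [[0,0,0],[0,0,0],[0,0,0]], "jaw": [255,255,255]}}

```text
clock: 16.75
tcp_pos: [0.4962, 0.1482, 0.3227]
orientation: [2.397, 2.029, -0.002]
contact_force: [0.5, -0.6, -2.4]
grip_width: 0.0127
```

```bash
python3 - <<'E'
from q import *
q(ty=57)
E
```

```text
t 16.75 groove x 0.66 y 57.31 mm, z err 0.05 mm yaw err deg -0.09 tilt toolz in stand: 0.0002 -0.0014
F stand x 0.5 y -0.5 z -2.4 M [-0.029 -0.136  0.001] gw 0.012728099721375171 qv 0.003
needed dp: y -0.0005 z 0.0004 (0.001=.12mm); x to 57: -0.0026 twist [ 0.0001  0.0007 -0.0008]
```

Call:
{"op": "apply_moves", "data": {"dp": [[0.004,0,0],[0.004,0,0],[0,0,0]], "twist": [[0,0,0],[0,0,0],[0,0,0]], "jaw": [255,255,255]}}

```text
clock: 17.05
tcp_pos: [0.4964, 0.1484, 0.3226]
orientation: [2.397, 2.028, -0.003]
contact_force: [0.6, -0.4, -2.9]
grip_width: 0.0132
```

```bash
python3 - <<'E'
from q import *
q(ty=57)
E
```

```text
t 17.05 groove x 0.77 y 57.53 mm, z err 0.00 mm yaw err deg -0.12 tilt toolz in stand: -0.0001 -0.0027
F stand x 0.7 y -0.3 z -2.9 M [-0.055  0.008  0.051] gw 0.013181555600617487 qv 0.003
needed dp: y -0.0014 z 0.0000 (0.001=.12mm); x to 57: -0.0044 twist [-0.0001  0.0013 -0.001 ]
```

Call:
{"op": "apply_moves", "data": {"dp": [[0,0,0.005],[0,0,0.005],[0,0,0],[0,0,0],[0,0,0]], "twist": [[0,0,0],[0,0,0],[0,0,0],[0,0,0],[0,0,0]], "jaw": [255,255,255,255,255]}}

```text
clock: 17.55
tcp_pos: [0.4963, 0.1484, 0.3218]
orientation: [2.398, 2.028, -0.003]
contact_force: [-1.3, -0.9, -0.5]
grip_width: 0.013
```

```bash
python3 - <<'E'
from q import *
q(ty=57)
E
```

```text
t 17.55 groove x 0.68 y 57.51 mm, z err -0.83 mm yaw err deg -0.12 tilt toolz in stand: -0.0006 -0.0024
F stand x -1.1 y -1.1 z -0.5 M [-0.179  0.228  0.029] gw 0.012990242876376954 qv 0.002
needed dp: y -0.0007 z -0.0069 (0.001=.12mm); x to 57: -0.0043 twist [-0.0003  0.0011 -0.001 ]
```

Call:
{"op": "apply_moves", "data": {"dp": [[0,0,0],[0,0,0],[0,0,0],[0,0,0],[0,0,0],[0,0,0]], "twist": [[0,0,0],[0,0,0],[0,0,0],[0,0,0],[0,0,0],[0,0,0]], "jaw": [200,180,120,80,80,80], "grip_force": 20}}

```text
clock: 18.15
tcp_pos: [0.4973, 0.1496, 0.3227]
orientation: [2.397, 2.028, 0.003]
contact_force: [-0.6, -0.6, 0.0]
grip_width: 0.0584
```

```bash
python3 - <<'E'
from q import *
o=q(ty=57);print(o["joints"].round(3))
snap(r,"wrist","w13")
f,T,X=load("w13")
for v in (150,160,185): print(v,[(u,(X[v,u]*1000).round(1).tolist()) for u in range(326,350,3)])
E
```

```text
t 18.15 groove x 1.52 y 58.80 mm, z err 0.10 mm yaw err deg -0.10 tilt toolz in stand: 0.0026 0.0005
F stand x -0.4 y -0.7 z 0.0 M [ 0.018  0.056 -0.047] gw 0.05842139158761374 qv 0.002
needed dp: y -0.0077 z 0.0008 (0.001=.12mm); x to 57: -0.015 twist [ 0.0013 -0.0003 -0.0008]
[-0.686  0.332  0.332  2.023 -0.147  0.806  1.135]
150 [(326, [452.4, 182.3, 176.1]), (329, [452.8, 183.5, 175.2]), (332, [455.3, 187.0, 163.3]), (335, [455.6, 188.2, 162.9]), (338, [489.2, 225.8, -1.7]), (341, [489.2, 228.0, 0.2]), (344, [489.9, 230.9, -0.9]), (347, [490.7, 233.9, -2.4])]
160 [(326, [455.6, 181.7, 177.6]), (329, [455.9, 182.8, 176.9]), (332, [459.1, 186.5, 163.8]), (335, [459.6, 187.9, 162.4]), (338, [498.0, 224.8, -0.9]), (341, [498.2, 227.2, 0.2]), (344, [498.9, 230.1, -1.2]), (347, [499.3, 232.7, -1.0])]
185 [(326, [464.8, 180.9, 176.6]), (329, [469.1, 184.4, 163.3]), (332, [469.2, 185.5, 163.6]), (335, [520.4, 219.7, -0.6]), (338, [520.4, 222.1, 0.9]), (341, [521.5, 225.2, -1.0]), (344, [521.9, 227.9, -0.9]), (347, [522.5, 230.7, -1.4])]
```

View pics/w13.png

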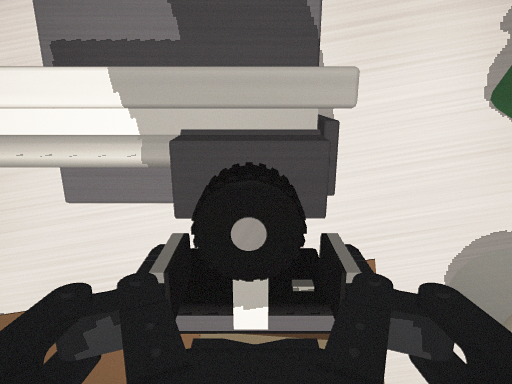

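Call:
{"op": "apply_moves", "data": {"dp": [[0,0,-0.05],[0,0,-0.12],[0,0,-0.12],[0,0,-0.12],[0,0,-0.12],[0,-0.02,-0.08],[0,-0.08,-0.03],[0,-0.08,0],[0,-0.05,0],[0,0,0],[0,0,0]], "twist": [[0,0,0],[0.001,0,0],[0,0,0],[0,0,0],[0,0,0],[0,0,0],[0,0,0],[0,0,0],[0,0,0],[0,0,0],[0,0,0]], "jaw": [80,80,80,80,80,80,80,80,80,80,80]}}

```text
clock: 19.3
tcp_pos: [0.4661, 0.1542, 0.4029]
orientation: [-2.397, -2.029, 0.003]
contact_force: [0.3, 0.2, 0.8]
grip_width: 0.0592
```

```bash
cat > k.py <<'E'
from q import *
def knob(tag,zt=.205):
    o,f=snap(r,"wrist",tag);R=Ro.from_rotvec(o["orientation"]).as_matrix();K=f["intrinsics"];Te=f["hand_eye"];c=R@Te[:3,3]+o["tcp_pos"]
    X=cloud(f,(o["tcp_pos"],o["orientation"]))
    g=f["color"].astype(int).mean(-1);m=((g>55)&(abs(X[...,2]-zt)<.004)).astype(np.uint8);m[290:]=0
    n,l,s,cc=cv2.connectedComponentsWithStats(m);i=1+np.argmax(s[1:,4]);u,v=cc[i]
    ray=R@(Te[:3,:3]@np.array([(u-K[0,2])/K[0,0],(v-K[1,2])/K[1,1],1]));p=c+ray*(zt-c[2])/ray[2]
    ring=X[(abs(X[...,2]-zt)<.003)&(np.indices(X.shape[:2])[0]<290)]
    print("cap",s[i],(u,v),"world",p,"ring mid",(ring.min(0)+ring.max(0))/2,np.ptp(ring,0),"med z",np.median(ring[:,2]))
    return o,p
E
python3 - <<'E'
from k import *
o,p=knob("w14");q();print("nominal knob",st(.008,.057,.205))
plan([((p[0],p[1],.355),90+YAW)],o)
E
```

```text
cap [244 221  19  18 275] (np.float64(253.02545454545455), np.float64(229.52363636363637)) world [0.46664269 0.15291911 0.205     ] ring mid [0.46657655 0.1528333  0.20456966] [0.03307296 0.03283568 0.00511619] med z 0.204571172848548
t 19.35 groove x -29.97 y 58.23 mm, z err 80.19 mm yaw err deg -0.09 tilt toolz in stand: -0.0023 -0.0011
F stand x 0.2 y 0.5 z -0.1 M [-0.045 -0.019 -0.023] gw 0.05861410782880157 qv 0.01
needed dp: y 0.2547 z 0.6683 (0.001=.12mm); x to None: None twist [-0.0011  0.0005 -0.0007]
nominal knob [0.46533092 0.15311899 0.205     ]
dp [[-0.005, 0.004, 0.199], [-0.004, 0.003, 0.2]]
tw [[-0.001, 0.0, -0.0], [-0.0, 0.0, -0.001]]
2 rows jaw [0, 0]
```

View pics/w14.png

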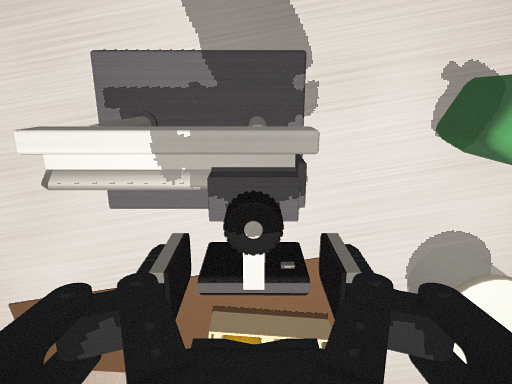

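Call:
{"op": "apply_moves", "data": {"dp": [[-0.005,0.004,0.06],[-0.004,0.003,0.09],[0,0,0.09],[0,0,0.08],[0,0,0.04],[0,0,0.01],[0,0,0],[0,0,0]], "twist": [[-0.001,0,0],[0,0,0],[0,0,0],[0,0,0],[0,0,0],[0,0,0],[0,0,0],[0,0,0]], "jaw": [80,80,80,80,80,80,80,80]}}

```text
clock: 20.15
tcp_pos: [0.4671, 0.1523, 0.3524]
orientation: [2.399, 2.027, -0.007]
contact_force: [-0.4, 0.2, 0.6]
grip_width: 0.0587
```

```bash
python3 - <<'E'
from k import *
o,p=knob("w15");print(o["tcp_pos"],o["contact_force"],o["moment"],o["joints"])
plan([((p[0],p[1],.355),90+YAW)],o)
E
```

```text
cap [245 265  26  24 494] (np.float64(257.6275303643725), np.float64(276.1943319838057)) world [0.46652614 0.15290442 0.205     ] ring mid [0.4638385  0.15293957 0.20500004] [0.02856806 0.08468115 0.00599559] med z 0.20459795754306
[0.46713088 0.15233212 0.35238834] [-0.43222349  0.18584917  0.58477229] [ 0.02143067 -0.02503158 -0.01304457] [-0.73287831  0.24408781  0.33842644  2.05655735 -0.10295136  0.86122651
  1.06725611]
dp [[0.004, -0.006, -0.022]]
tw [[-0.001, 0.002, -0.001]]
1 rows jaw [0]
```

View pics/w15.png

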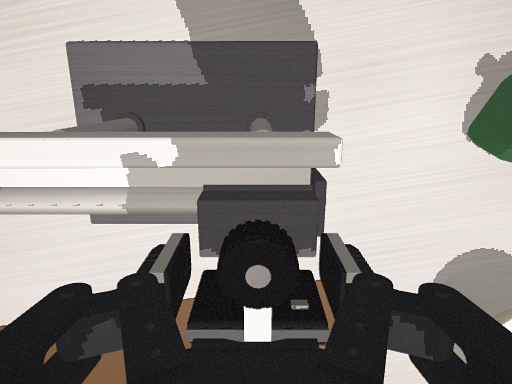

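Call:
{"op": "apply_moves", "data": {"dp": [[0.004,-0.006,-0.02],[0,0,0],[0,0,0]], "twist": [[-0.001,0.002,-0.001],[0,0,0],[0,0,0]], "jaw": [80,100,120], "grip_force": 40}}

```text
clock: 20.5
tcp_pos: [0.4668, 0.1531, 0.3561]
orientation: [-2.397, -2.031, -0.004]
contact_force: [0.4, -0.5, -0.2]
grip_width: 0.0454
```

```bash
python3 - <<'E'
from k import *
o,p=knob("w16");print(o["tcp_pos"],o["contact_force"],o["moment"],o["grip_width"])
plan([((p[0],p[1],.355),90+YAW)],o)
E
```

```text
cap [241 260  26  23 470] (np.float64(253.44042553191488), np.float64(271.1170212765957)) world [0.46652419 0.15291307 0.205     ] ring mid [0.46465704 0.15449091 0.20499576] [0.02995697 0.07133294 0.00598984] med z 0.2046192944677236
[0.46676782 0.15314667 0.35610053] [ 0.42870111 -0.52716227 -0.2069466 ] [-0.01331694 -0.00481065 -0.02918566] 0.04536756050876439
dp [[-0.002, -0.002, 0.009]]
tw [[0.001, -0.001, -0.0]]
1 rows jaw [0]
```

Centred within 0.3 mm. Closing.

Call:
{"op": "apply_moves", "data": {"dp": [[-0.002,-0.002,0.005],[0,0,0],[0,0,0],[0,0,0],[0,0,0]], "twist": [[0.001,-0.001,0],[0,0,0],[0,0,0],[0,0,0],[0,0,0]], "jaw": [150,255,255,255,255], "grip_force": 40}}

```text
clock: 21.05
tcp_pos: [0.4665, 0.153, 0.3558]
orientation: [-2.397, -2.031, 0.0]
contact_force: [-0.7, 0.2, 1.4]
grip_width: 0.0308
```

```bash
cat > m.py <<'E'
from h import *;from bench import r
o=r.get_obs();R=Ro.from_rotvec(o["orientation"]).as_matrix()
print("t",o["clock"],o["tcp_pos"].round(4),"yaw %.2f"%np.degrees(np.arctan2(R[1,0],R[0,0])),"tilt",R[:2,2].round(4),"F",o["contact_force"].round(2),"M",o["moment"].round(3),"gw",o["grip_width"].round(4),"j7",o["joints"][6].round(3),"tau7",o["tau"][6].round(3))
E
python3 m.py
```

```text
Traceback (most recent call last):
  File "m.py", line 3, in <module>
    print("t",o["clock"],o["tcp_pos"].round(4),"yaw %.2f"%np.degrees(np.arctan2(R[1,0],R[0,0])),"tilt",R[:2,2].round(4),"F",o["contact_force"].round(2),"M",o["moment"].round(3),"gw",o["grip_width"].round(4),"j7",o["joints"][6].round(3),"tau7",o["tau"][6].round(3))
                                                                                                                                                                                      ^^^^^^^^^^^^^^^^^^^^^
AttributeError: 'float' object has no attribute 'round'
```

Call:
{"op": "apply_moves", "data": {"dp": [[0,0,0],[0,0,0],[0,0,0],[0,0,0],[0,0,0],[0,0,0]], "twist": [[0,0,0.02],[0,0,0.03],[0,0,0.03],[0,0,0.03],[0,0,0.03],[0,0,0]], "jaw": [255,255,255,255,255,255]}}

```text
clock: 21.65
tcp_pos: [0.4665, 0.153, 0.3558]
orientation: [-2.676, -1.645, 0.001]
contact_force: [-0.7, 0.7, 1.1]
grip_width: 0.0307
```

```bash
sed -i 's/o\["grip_width"\].round(4)/round(float(o["grip_width"]),4)/' m.py; python3 m.py
```

```text
t 21.65 [0.4665 0.153  0.3558] yaw 63.16 tilt [-0.0007 -0.0002] F [-0.67  0.69  1.05] M [-0.026  0.118 -0.067] gw 0.0307 j7 0.782 tau7 -0.533
```

Call:
{"op": "apply_moves", "data": {"dp": [[0,0,0],[0,0,0],[0,0,0],[0,0,0],[0,0,0]], "twist": [[0,0,0.025],[0,0,0.025],[0,0,0.025],[0,0,0.02],[0,0,0]], "jaw": [255,255,255,255,255]}}

```text
clock: 22.15
tcp_pos: [0.4665, 0.153, 0.3558]
orientation: [2.825, 1.374, -0.002]
contact_force: [-0.5, 0.9, 1.1]
grip_width: 0.0309
```

```bash
python3 m.py
```

```text
t 22.15 [0.4665 0.153  0.3558] yaw 51.89 tilt [-0.001  -0.0007] F [-0.46  0.87  1.14] M [-0.071  0.116 -0.081] gw 0.0309 j7 0.597 tau7 -0.364
```

Call:
{"op": "apply_moves", "data": {"dp": [[0,0,0],[0,0,0],[0,0,0],[0,0,0]], "twist": [[0,0,0.025],[0,0,0.025],[0,0,0.025],[0,0,0]], "jaw": [255,255,255,255]}}

```text
clock: 22.55
tcp_pos: [0.4664, 0.153, 0.3558]
orientation: [2.921, 1.155, -0.002]
contact_force: [-0.3, -0.3, 1.8]
grip_width: 0.0301
```

```bash
python3 m.py
```

```text
t 22.55 [0.4664 0.153  0.3558] yaw 43.15 tilt [-0.0013 -0.0009] F [-0.31 -0.3   1.78] M [-0.084  0.138 -0.046] gw 0.0301 j7 0.454 tau7 -0.459
```

Call:
{"op": "apply_moves", "data": {"dp": [[0,0,0],[0,0,0],[0,0,0],[0,0,0]], "twist": [[0,0,0.025],[0,0,0.025],[0,0,0.025],[0,0,0]], "jaw": [255,255,255,255]}}

```text
clock: 22.95
tcp_pos: [0.4663, 0.153, 0.3558]
orientation: [2.999, 0.933, -0.003]
contact_force: [-0.9, 0.3, 2.0]
grip_width: 0.0309
```

```bash
python3 m.py
```

```text
t 22.95 [0.4663 0.153  0.3558] yaw 34.56 tilt [-0.0015 -0.001 ] F [-0.87  0.33  2.04] M [-0.128  0.15  -0.081] gw 0.0309 j7 0.314 tau7 -0.465
```

Call:
{"op": "apply_moves", "data": {"dp": [[0,0,0],[0,0,0],[0,0,0],[0,0,0]], "twist": [[0,0,0.025],[0,0,0.025],[0,0,0.025],[0,0,0]], "jaw": [255,255,255,255]}}

```text
clock: 23.35
tcp_pos: [0.4663, 0.1531, 0.3558]
orientation: [3.06, 0.708, -0.003]
contact_force: [-0.3, 0.2, 1.1]
grip_width: 0.0305
```

```bash
python3 m.py
```

```text
t 23.35 [0.4663 0.1531 0.3558] yaw 26.06 tilt [-0.0017 -0.0011] F [-0.33  0.17  1.13] M [-0.014  0.086 -0.069] gw 0.0305 j7 0.176 tau7 -0.469
```

Call:
{"op": "apply_moves", "data": {"dp": [[0,0,0],[0,0,0],[0,0,0],[0,0,0]], "twist": [[0,0,0.025],[0,0,0.025],[0,0,0.025],[0,0,0]], "jaw": [255,255,255,255]}}

```text
clock: 23.75
tcp_pos: [0.4662, 0.153, 0.3557]
orientation: [3.104, 0.481, -0.003]
contact_force: [-0.2, -0.1, 0.8]
grip_width: 0.031
```

```bash
python3 m.py
```

```text
t 23.75 [0.4662 0.153  0.3557] yaw 17.63 tilt [-0.0018 -0.0011] F [-0.15 -0.09  0.83] M [-0.053  0.166 -0.043] gw 0.031 j7 0.04 tau7 -0.469
```

Call:
{"op": "apply_moves", "data": {"dp": [[0,0,0],[0,0,0],[0,0,0],[0,0,0]], "twist": [[0,0,0.025],[0,0,0.025],[0,0,0.025],[0,0,0]], "jaw": [255,255,255,255]}}

```text
clock: 24.15
tcp_pos: [0.466, 0.1533, 0.3556]
orientation: [3.13, 0.254, -0.004]
contact_force: [-1.1, 0.6, 2.2]
grip_width: 0.0305
```

```bash
python3 m.py
```

```text
t 24.15 [0.466  0.1533 0.3556] yaw 9.28 tilt [-0.0023 -0.0011] F [-1.11  0.59  2.22] M [-0.141  0.056  0.033] gw 0.0305 j7 -0.095 tau7 -0.544
```

Call:
{"op": "apply_moves", "data": {"dp": [[0,0,0],[0,0,0],[0,0,0]], "twist": [[0,0,0.02],[0,0,0.015],[0,0,0]], "jaw": [255,255,255]}}

```text
clock: 24.45
tcp_pos: [0.4659, 0.1533, 0.3555]
orientation: [3.137, 0.152, -0.004]
contact_force: [0.1, 0.1, 0.4]
grip_width: 0.0308
```

```bash
python3 m.py
```

```text
t 24.45 [0.4659 0.1533 0.3555] yaw 5.54 tilt [-0.0023 -0.0013] F [0.07 0.11 0.38] M [-0.069  0.119  0.094] gw 0.0308 j7 -0.156 tau7 -0.38
```

Call:
{"op": "apply_moves", "data": {"dp": [[0,0,0],[0,0,0],[0,0,0]], "twist": [[0,0,0.018],[0,0,0.014],[0,0,0]], "jaw": [255,255,255]}}

```text
clock: 24.75
tcp_pos: [0.4659, 0.1534, 0.3555]
orientation: [3.14, 0.052, -0.004]
contact_force: [-0.7, 0.1, 1.1]
grip_width: 0.0306
```

```bash
python3 m.py
```

```text
t 24.75 [0.4659 0.1534 0.3555] yaw 1.91 tilt [-0.0022 -0.0015] F [-0.68  0.12  1.12] M [-0.098  0.088  0.135] gw 0.0306 j7 -0.214 tau7 -0.42
```

Call:
{"op": "apply_moves", "data": {"dp": [[0,0,0],[0,0,0],[0,0,0]], "twist": [[0,0,0.018],[0,0,0.014],[0,0,0]], "jaw": [255,255,255]}}

```text
clock: 25.05
tcp_pos: [0.4659, 0.1534, 0.3555]
orientation: [3.139, -0.05, -0.003]
contact_force: [-0.6, -0.3, 1.7]
grip_width: 0.0308
```

```bash
cat >> m.py <<'E'
L=[o["moment"]]
for i in range(6):
    r.grab_frame("wrist");L.append(r.get_obs()["moment"])
L=np.array(L);print("Mz",L[:,2].round(3),"mean",L.mean(0).round(3))
E
python3 m.py
```

```text
t 25.05 [0.4659 0.1534 0.3555] yaw -1.83 tilt [-0.0021 -0.0017] F [-0.63 -0.32  1.67] M [-0.076  0.058  0.329] gw 0.0308 j7 -0.275 tau7 -0.496
Mz [0.329 0.217 0.236 0.294 0.3   0.31  0.336] mean [-0.104  0.079  0.289]
```

Call:
{"op": "apply_moves", "data": {"dp": [[0,0,0],[0,0,0]], "twist": [[0,0,0.013],[0,0,0]], "jaw": [255,255]}}

```text
clock: 25.55
tcp_pos: [0.4659, 0.1534, 0.3555]
orientation: [3.138, -0.096, -0.003]
contact_force: [-0.7, -0.4, 1.6]
grip_width: 0.0302
```

```bash
python3 m.py
```

```text
t 25.55 [0.4659 0.1534 0.3555] yaw -3.49 tilt [-0.0022 -0.0017] F [-0.67 -0.38  1.6 ] M [-0.147  0.068  0.204] gw 0.0302 j7 -0.301 tau7 -0.482
Mz [0.204 0.305 0.288 0.258 0.298 0.293 0.249] mean [-0.079  0.061  0.271]
```

Call:
{"op": "apply_moves", "data": {"dp": [[0,0,0],[0,0,0]], "twist": [[0,0,0.018],[0,0,0]], "jaw": [255,255]}}

```text
clock: 26.05
tcp_pos: [0.4659, 0.1534, 0.3555]
orientation: [3.136, -0.153, -0.003]
contact_force: [-0.4, 0.3, 0.8]
grip_width: 0.0306
```

```bash
python3 m.py
```

```text
t 26.05 [0.4659 0.1534 0.3555] yaw -5.60 tilt [-0.0021 -0.0017] F [-0.41  0.34  0.79] M [-0.093 -0.     0.318] gw 0.0306 j7 -0.335 tau7 -0.631
Mz [0.318 0.319 0.3   0.284 0.394 0.359 0.364] mean [-0.103  0.06   0.334]
```

Call:
{"op": "apply_moves", "data": {"dp": [[0,0,0],[0,0,0],[0,0,0],[0,0,0],[0,0,0]], "twist": [[0,0,0],[0,0,0],[0,0,0],[0,0,0],[0,0,0]], "jaw": [140,110,110,110,110], "grip_force": 20}}

```text
clock: 26.85
tcp_pos: [0.466, 0.1531, 0.3554]
orientation: [3.137, -0.156, -0.003]
contact_force: [-0.2, 0.4, -0.5]
grip_width: 0.0485
```

```bash
python3 m.py
```

```text
t 26.85 [0.466  0.1531 0.3554] yaw -5.70 tilt [-0.0018 -0.0009] F [-0.16  0.4  -0.47] M [-0.062 -0.017 -0.05 ] gw 0.0485 j7 -0.335 tau7 -0.0
Mz [-0.05  -0.009 -0.032  0.004  0.02   0.019  0.016] mean [ 0.001  0.006 -0.005]
```

Call:
{"op": "apply_moves", "data": {"dp": [[0,0,-0.05],[0,0,-0.1],[0,0,-0.15],[0,0,-0.15],[0,0,-0.15],[0,0,-0.1],[0,0,-0.05],[0,0,0],[0,0,0]], "twist": [[0,0,0],[0,0,0],[0,0,0],[0,0,0],[0,0,0],[0,0,0],[0,0,0],[0,0,0],[0,0,0]], "jaw": [110,110,110,110,110,110,110,110,110]}}

```text
clock: 28.05
tcp_pos: [0.4665, 0.1522, 0.4546]
orientation: [-3.137, 0.159, -0.002]
contact_force: [0.1, -0.6, -1.1]
grip_width: 0.0487
```

```bash
python3 - <<'E'
from h import *;from bench import r
o,f=snap(r,"wrist","w20");print(o["clock"],o["tcp_pos"],o["contact_force"],o["moment"])
for n in("side","top"): snap(r,n,n+"9")
X=cloud(f,(o["tcp_pos"],o["orientation"]))
a=np.radians(YAW);ex=np.array([np.cos(a),np.sin(a)]);ey=np.array([-np.sin(a),np.cos(a)])
Q=X.reshape(-1,3);Q=Q[np.isfinite(Q).all(1)];q=(Q[:,:2]-O)@np.stack([ex,ey],1)*1000
b=(abs(Q[:,2]-.1765)<.002)&(q[:,0]>-18)&(q[:,0]<14)&(q[:,1]>20)&(q[:,1]<100)
print("block top z",np.median(Q[b,2]),"y",np.percentile(q[b,1],[1,99]),"x",np.percentile(q[b,0],[1,99]),cv2.minAreaRect(q[b].astype(np.float32)))
s=(abs(Q[:,2]-.1635)<.002)&(q[:,0]>-20)&(q[:,0]<12)&(q[:,1]>80)&(q[:,1]<100);print("stop y",np.percentile(q[s,1],[1,99]))
k=(abs(Q[:,2]-.2045)<.002)&(abs(q[:,0]-8)<25)&(abs(q[:,1]-57)<25);print("knob",np.median(Q[k,2]),q[k].min(0)/2+q[k].max(0)/2)
a=np.hstack([cv2.imread("pics/w20.png")]);cv2.imwrite("pics/z.png",np.vstack([np.hstack([cv2.resize(cv2.imread("pics/side9.png"),(400,300)),cv2.resize(cv2.imread("pics/top9.png"),(400,300))]),cv2.resize(a,(800,600))[150:450]]))
t0=np.load("top0.npz")["color"].astype(int);t1=np.load("top9.npz")["color"].astype(int)
E
```

```text
28.05 [0.4664568  0.15221098 0.45455573] [ 0.14405469 -0.55261755 -1.14305722] [ 0.00788036 -0.00366076 -0.01028122]
block top z 0.1762749420627664 y [29.47876618 84.8118202 ] x [-13.90500291  13.47083347] ((-0.07054805755615234, 56.894561767578125), (56.45372772216797, 28.015514373779297), 89.81050109863281)
stop y [84.72478635 91.05495299]
knob 0.20428732904946673 [ 7.93722476 57.12327508]
```

View pics/z.png

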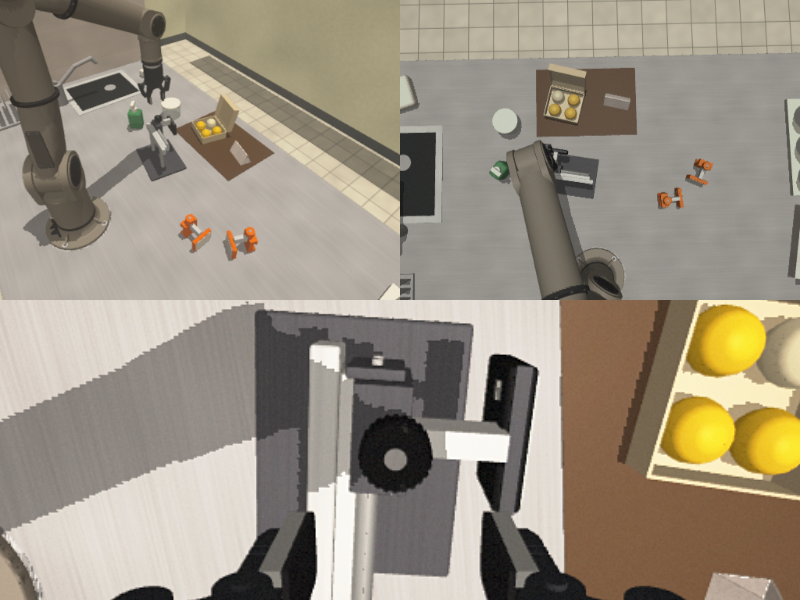

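```bash
python3 -c "
from bench import r
print(r.hand_in())"
```

```text
the job is handed in; nothing more can be done
None
```

I slid the dark lamp carrier onto the rail from its open end until it met the end stop, and let it settle there. I then turned the clamp knob clockwise, released it, lifted clear and handed in at about 28 s. No verdict was reported.

- **Insertion:** readings taken between moves showed sideways and along-rail forces of 1.4 N or less the whole way in. The carrier slid freely.
- **Position:** in the last wrist picture the block's end is at 84.8 mm along the rail and the stop's near face at 84.7 mm. The carrier is parallel to the rail within about 0.2°, and the groove's centre is about 57 mm along, as it should be.
- **Clamp torque:** I turned the knob about 86° in all. The clamp began to bite at about 67°, and I turned about 19° further. The measured moment at the end was about 0.33 N m, averaged over seven noisy readings. The turn past the bite point suggests 0.39–0.40 N m. The two differ slightly, but both sit at or above firm (0.33) and below overtightened (0.5).
- **Not checked:** I could not measure the contact force between carrier and rail directly, so the 55 N grip is inferred from the torque. I did not re-grip the knob to check it.
- **Other things:** the bystanders and the orange look-alikes look unmoved in the final side and top views, judged by eye only. The gripper is clear of everything.

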